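# Lock the cartridge case down and draw off its deep lid

## Robot

A 6-joint arm with a two-finger parallel gripper is mounted at the origin on the work surface. World frame = base frame: x ahead of the robot, y to its left, z up, the work surface at z = 0. Lengths are in m, angles in degrees, forces in N, time in s.
With the tool pointing down it reaches from about 0.4 to 0.825 m from the base axis. Payload 7 kg.
Tool frame: the origin (TCP) lies midway between the tips of the shut fingers; the grasp point (between the pads) lies 19 mm behind it; z points along the fingers, y is the direction in which the jaws open and shut (so a half turn about z gives the same grasp; the last joint's range is limited). The gripper opens to 88 mm and grips with 3 to 60 N. Pads are 19 mm wide; open, the fingers measure 130 mm over their backs; the gripper's body (78 mm by 193 mm) begins 47 mm behind the grasp point.
Start: joints at [-59.009, 20.546, 0.682, 0, -70.136, -16.507], TCP at [0.169, -0.654, 0.19] pointing down, gripper open.
Joint ranges: [-176.03, 176.03], [-82.01, 121.73], [-58.28, 71.71], [-173.87, 95.51], [-174.79, -0.11], [-173.66, 173.66]. Speed limits (degrees/s): [136.94, 136.94, 172.46, 180, 180, 180].

## Interface

Orientations are given as [roll, pitch, yaw] about the fixed x, y, z axes, in that order (R = Rz(yaw) Ry(pitch) Rx(roll)).
In Python, from plant import r gives the robot as it stands. The module is installed in compiled form; this text tells all that it offers.
- The arm moves only by the tool send_rows, never from a script. Its argument "motion" is a list of rows, each an object with "travel": the shift along the tool's x, y, z in m, a list of three; "spin": the turn about the tool's z in degrees. In form: [{"travel": [tx, ty, tz], "spin": spin}, ...]. A call has 1 to 5 rows; each row shifts and turns the pose as measured when the row begins, along the tool's axes as they then stand; what a row does not reach is not made up. A row lasts 1/12 s, in which the tool goes at most 41.7 mm and 7.16 degrees, less where a joint would pass 70% of its speed; a pose out of reach is approached as far as the arm can. A call is refused whole if a number of a shift passes 0.0417 or a number of a turn 7.16, either way. A call with a gripper value outside its range is refused whole. "gripper" is the gripper command: -1 is shut, 1 is fully open, values between are in proportion, set as the call begins (left out, the last holds). The fingers move at their own pace and stop on an object; "squeeze" is the grip in N (left out, the last holds). Time passes only in rows, so rows that do not move let the fingers close. It gives the time, the measured TCP pose, the force and the opening at its end, in the units of the state.
- r.get_state(): the state, without advancing time (a new reading comes with each control period).
- r.capture(name): name is "scene" or "top"; returns (picture, depth): 420x560x3 uint8, blue, green, red; 420x560 float32, m along the optical axis (not along the pixel's ray), 0 where there is no reading.
- r.get_calibration(name): a dict with "fov_y" (degrees; the focal length in pixels is half the picture's height over the tangent of half this angle, whatever the lens; pixels are square), "cx", "cy" (the principal point, pixels), "k1" (the pictures are not rectified: a ray, as slopes to the right and down, at radius r is drawn at 1 + k1 r^2 times it, then the intrinsics apply), "origin" and "orientation" of the camera in the world. Camera axes: x right, y down, z forward; pixel columns grow to the right and rows downward; lengths in m; the calibration is good to about 2 mm. A picture is of the moment at which its call begins. get_calibration takes no time and is no camera call.
- r.close_job(): hands the job in, once; it reports no verdict.
Trained networks look in the newest picture that a camera, given by its name, has taken for a name from the list of things; names that differ only in an ending like _2 or _b are one class to them, and where a whole thing is asked for, a point or a joint stands for the part that bears it (a point fixed in the world has none). Each returns a list of dicts, best first, with "conf" (0 to 1); they miss things now and then, are a little off and sometimes report something else, mostly with a low value. They report only what shows in the picture. A call takes as long as a camera call. They do not tell look-alikes from the thing itself.
- r.boxes_of(camera, target): "at" ([x, y, z] in m, in the coordinates of the camera as it stood for that picture, good to about 4 mm: the middle of the surface that is visible of it).
- r.pinpoint(camera, target): "at" ([x, y, z] in m, in the coordinates of the camera as it stood for that picture, good to about 4 mm: a listed point, or the origin of a listed thing).
The state is a dict: "time_s": time; "joints": joint angles; "qd": joint speeds; "joint_torque": joint torques, N m; "tcp_pos": TCP position; "eef_rot": TCP orientation; "contact_force": force on the tool from outside, world axes, zero at the start; "moment": the same for the moment, N m; "gripper_width": finger opening in m.
Only numpy, scipy, OpenCV 4.12 (cv2) and the standard library are available. Lean on these libraries where they do the work, as an engineer would, in place of code of your own. Each camera call takes 0.05 s, during which the arm holds its last target. There are 200 camera calls.

## Task

Open the cartridge case that stands in the bay of the silver console. First slide the small lock switch in the console's sloping side all the way to the locked end (the end away from the robot), so that the case base is held down; then draw the tight, deep metal lid straight up off the case, without tipping it, and set it down gently, open side down, wholly on the round coaster. Leave the base seated and locked in the console, and do not disturb the bowl or the remote.

Things in the scene. Friction and masses are not known exactly. Their poses are not given: they have to be found in the camera images.
- console: Fixed silver console, flat top 44 mm above the table. Origin at table height on the vertical axis of the bay where the case stands; own z up, own x roughly away from the robot (yaw within 0.3 rad). Spans x -85 to 85, y -63 to 80 mm. Its -y side slopes down and outwards at 35 degrees (outward normal (0, -0.574, 0.819) in its own axes) from the edge at y -29, z 44 to y -63, z 20 mm.
- lock_recess (a point): Middle of the lock's recess, level with the sloping face; axes as the console's. Recess 70 mm long along the console's x (35 mm either way), 30 mm wide across the slope, 6 mm deep, flat floor. A carrying bar 8 mm thick runs along x above it (middle 50 mm higher, 5 mm further to -y; posts at x -78 and 78 of the console): reach in below it, tool leaning to -y, square to the slope.
- lock_thumb (a point): Middle of the top of the lock's ribbed steel thumb piece, flush with the sloping face: 10 mm along the slot, 22 mm across it, 5.5 mm tall. Unlocked, it leaves about 40 mm of empty recess on its -x side (towards the robot), where a closed fingertip can dip in to push it towards +x.
- lock (a joint): Lock travel in m along the console's +x: 0 unlocked (starts between 0 and 0.004), 0.018 at its stop = fully locked. Sliding friction about 1.5 N, no spring: it stays where it is left. The thumb piece moves with two hooks that pass over ledges inside the base; locked, the base can rise only 2 mm.
- case: Base of the cartridge case: black plastic, loose, 220 g, origin at the centre of its underside, axes as the console's. Plinth 84 x 50 x 22 mm in the console's bay (bay floor 24 mm above the table, 1.5 mm play); on it a 75 x 41 mm sleeve up to 84 mm above the origin, and two blue cartridges up to 112 mm. Unless locked it comes up with the lid.
- lid: Deep plain steel lid over the sleeve, resting on the plinth: 84 (own x) x 50 (own y) x 105 mm tall, wall 3 mm, open below, 150 g. Origin at its centre, half-way up. Tight: spring pads on the sleeve's long sides grip it, so lifting it takes about 6 to 12 N for the first 50 mm; clear of everything after 95 mm. Best held across its 50 mm width, near the top.
- lid_mouth (a point): Centre of the lid's open lower rim.
- coaster_top (a point): Centre of the top of the fixed round hard silicone coaster, black, 124 mm across, 6 mm thick. It lies either to the left or to the right of the console; the bowl lies on the other side.
- bowl: Empty white porcelain bowl, 116 mm across, 50 mm tall, loose; origin at the centre of its underside. A bystander.
- remote: Plastic remote control, 44 x 165 x 18 mm (long along its own y), loose, origin at the centre of its underside. A bystander.
- organizer: Fixed stacking tier organizer of smoke grey plastic, 160 (x) x 130 (y) x 144 mm tall, origin at the centre of its underside; it stands to the far left. A bystander.
Mind the look-alikes: they are no part of the job. What is shaped like the lid but red is not meant.

How it is judged:
By the outcome, as a careful person would: the job done as asked, in the order asked, and still so for the second after the job is handed in, with the robot touching nothing.
It also fails if it takes over 61 s, if anything falls off the work surface, if the arm or the gripper's body presses on something with over 40 N, if the wrist force passes 120 N, or if a joint passes its speed limit or range.

## Working session

There is one attempt and no reset: what is moved stays moved. The work goes in short steps, Python scripts to look and compute and a tool call to move; the robot and the scene stay as the last step left them, time stands still between calls to the robot, and variables do not carry over. Pictures are saved under pics/ and viewed, about 8 in all and at most 12, crops included, and the job is handed in when it is done.

Besides the shell and the picture viewer there is one more tool, called after "Call:" in YAML: its name, and indented under it one key for each argument. send_rows: Moves the arm, as the interface text tells. Its arguments: {"type":"object","properties":{"motion":{"type":"array"},"gripper":{"type":"number"},"squeeze":{"type":"number"}},"required":["motion"]}

```bash
mkdir -p pics
cat > h.py <<'E'
import numpy as np, cv2
from scipy.spatial.transform import Rotation as R
from plant import r
def cam(n):
    c=r.get_calibration(n); o=np.array(c["origin"],float)
    M=R.from_euler('xyz',c["orientation"],degrees=True).as_matrix() if np.size(c["orientation"])==3 else np.array(c["orientation"])
    return c,o,M
def w(n,p):
    c,o,M=cam(n); return o+M@np.array(p)
def unproj(n,u,v,d):
    c,o,M=cam(n); f=210/np.tan(np.radians(c["fov_y"]/2))
    K=np.array([[f,0,c["cx"]],[0,f,c["cy"]],[0,0,1.]])
    x,y=(u-c["cx"])/f,(v-c["cy"])/f; a,b=x,y
    for _ in range(20):
        s=1+c["k1"]*(a*a+b*b); a,b=x/s,y/s
    return o+M@np.array([a*d,b*d,d])
def proj(n,P):
    c,o,M=cam(n); f=210/np.tan(np.radians(c["fov_y"]/2)); q=M.T@(np.array(P)-o); a,b=q[:2]/q[2]; s=1+c["k1"]*(a*a+b*b)
    return c["cx"]+f*a*s,c["cy"]+f*b*s
E
python3 - <<'E'
from h import *
np.set_printoptions(precision=4,suppress=True)
print(r.get_state())
ims=[]
for n in("scene","top"):
    print(n,r.get_calibration(n))
    p,d=r.capture(n); cv2.imwrite(f"pics/{n}0.png",p); np.save(f"d_{n}.npy",d)
    for t in("console","lock_recess","lock_thumb","case","lid","lid_mouth","coaster_top","bowl","remote","organizer"):
        for k in r.pinpoint(n,t)[:3]: 
            P=w(n,k["at"]); print(t,round(k["conf"],2),P,np.round(proj(n,P)))
E
```

```text
{'time_s': 0.0, 'joints': array([-59.007 ,  20.5901,   0.6328,  -0.0193, -70.1355, -16.5076]), 'qd': array([ 0.0513,  0.037 , -0.0339, -0.0495, -0.0424, -0.0076]), 'joint_torque': array([ -0.0004, -58.2717,  29.3053,   6.9973,   0.007 ,  -0.0002]), 'tcp_pos': array([ 0.1687, -0.653 ,  0.1887]), 'eef_rot': array([ 179.9059,   -0.009 , -165.5211]), 'contact_force': array([0.0719, 0.3712, 0.2343]), 'moment': array([-0.0559, -0.0072, -0.0078]), 'gripper_width': 0.08761377521129943}
scene {'fov_y': 48.75911537337176, 'cx': 282.43938571795263, 'cy': 214.20311955549664, 'k1': -0.07765628622720802, 'origin': array([ 1.0493, -0.1762,  0.899 ]), 'orientation': array([-145.5552,   -0.4929,   57.5491])}
console 0.97 [0.561  0.0325 0.0045] [241. 247.]
console 0.44 [0.7072 0.3368 0.005 ] [388. 232.]
lock_recess 0.65 [ 0.5566 -0.0202  0.0337] [217. 250.]
lock_thumb 0.45 [ 0.5685 -0.0173  0.0358] [221. 253.]
case 0.44 [0.5561 0.03   0.0235] [238. 242.]
lid 0.88 [0.7657 0.0905 0.0515] [316. 297.]
lid 0.79 [0.5573 0.028  0.0964] [235. 224.]
lid 0.75 [0.3603 0.0835 0.0539] [216. 165.]
lid_mouth 0.94 [0
[... 540 characters left out ...]
89.4214])}
console 0.68 [0.5581 0.0251 0.0029] [317. 215.]
console 0.64 [ 0.5543 -0.0224  0.035 ] [339. 215.]
console 0.46 [0.5544 0.0312 0.0966] [319. 212.]
lock_recess 0.57 [ 0.5486 -0.0205  0.0322] [338. 218.]
case 0.54 [0.5558 0.029  0.0219] [316. 215.]
lid 0.81 [0.559  0.028  0.0971] [320. 210.]
lid 0.79 [0.7672 0.0828 0.0539] [295. 123.]
lid_mouth 0.87 [0.5587 0.026  0.0486] [319. 212.]
lid_mouth 0.85 [0.767  0.0834 0.002 ] [293. 130.]
lid_mouth 0.79 [ 0.3644  0.0815 -0.0024] [293. 296.]
coaster_top 0.92 [ 0.5115 -0.2341  0.0085] [425. 235.]
bowl 0.7 [ 0.4997  0.2812 -0.0008] [210. 238.]
remote 0.81 [0.7042 0.3363 0.0036] [189. 153.]
organizer 0.63 [ 0.481   0.5167 -0.0006] [110. 245.]
```

View pics/scene0.png

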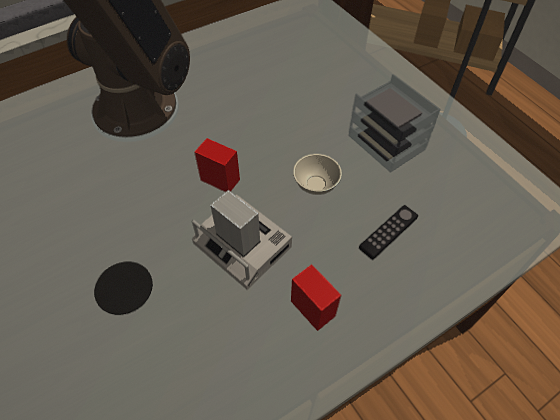

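View pics/top0.png

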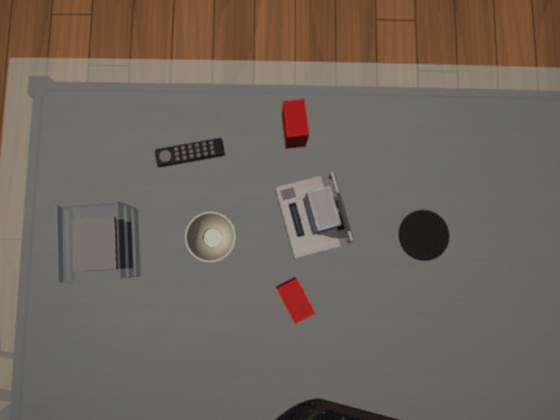

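The silver lid shows at scene (235,215) and top (322,208). The look-alikes are the red blocks at scene (217,165) and (316,297), top (295,300) and (295,123). I choose the silver lid in the console. The coaster is at scene (123,287), to the right of the console. Next I'll take yaw and heights from the depth, plus one close crop.

Run:
```python
from h import *
np.set_printoptions(precision=4,suppress=True)
crops=[]
for n,(u,v) in(("scene",(240,240)),("top",(320,212))):
    p=cv2.imread(f"pics/{n}0.png"); d=np.load(f"d_{n}.npy")
    c,o,M=cam(n); vv,uu=np.mgrid[0:420,0:560]
    f=210/np.tan(np.radians(c["fov_y"]/2)); K=np.array([[f,0,c["cx"]],[0,f,c["cy"]],[0,0,1.]])
    un=cv2.undistortPoints(np.stack([uu,vv],-1).reshape(-1,1,2).astype(np.float32),K,np.array([c["k1"],0,0,0,0])).reshape(420,560,2)
    P=o+np.dstack([un*d[...,None],d])@M.T; np.save(f"P_{n}.npy",P)
    near=(np.hypot(P[...,0]-.557,P[...,1]-.03)<.1)&(d>0)
    for lo,hi in((.13,.17),(.036,.05)):
        m=near&(P[...,2]>lo)&(P[...,2]<hi); q=P[m]
        print(n,lo,m.sum(),np.median(q,0),cv2.minAreaRect((q[:,:2]*1000).astype(np.float32)))
    m=(np.hypot(P[...,0]-.508,P[...,1]+.232)<.09)&(p.max(-1)<50)&(d>0); q=P[m]; print("coaster",cv2.minEnclosingCircle((q[:,:2]*1000).astype(np.float32)),np.median(q,0),q[:,:2].mean(0))
    m=(np.hypot(P[...,0]-.508,P[...,1]+.232)<.12)&(np.hypot(P[...,0]-.508,P[...,1]+.232)>.075)&(d>0); print("table",np.median(P[m],0))
    crops.append(cv2.resize(p[v-55:v+55,u-60:u+60],None,fx=3.3,fy=3.3,interpolation=cv2.INTER_CUBIC))
cv2.imwrite("pics/crop.png",np.hstack(crops))
```

```text
scene 0.13 1160 [0.5653 0.0274 0.1514] ((558.5621948242188, 29.38543701171875), (87.71163177490234, 51.650535583496094), 15.625874519348145)
scene 0.036 1668 [0.5995 0.0568 0.0447] ((555.53662109375, 42.51072692871094), (172.54884338378906, 135.0418243408203), 15.493013381958008)
coaster ((514.8284301757812, -229.8555145263672), 62.466163635253906) [ 0.5171 -0.2296  0.0068] [ 0.5165 -0.2293]
table [ 0.5216 -0.2392  0.001 ]
top 0.13 1021 [0.5563 0.0283 0.151 ] ((557.433837890625, 27.567108154296875), (84.0333251953125, 50.802581787109375), 15.586920738220215)
top 0.036 2521 [0.536  0.0639 0.0439] ((553.9290771484375, 41.781856536865234), (170.66146850585938, 130.90122985839844), 15.683523178100586)
coaster ((511.9415588378906, -230.8961639404297), 60.8854866027832) [ 0.512  -0.2312  0.0062] [ 0.5121 -0.2311]
table [ 0.5049 -0.2308  0.0002]
```

View pics/crop.png

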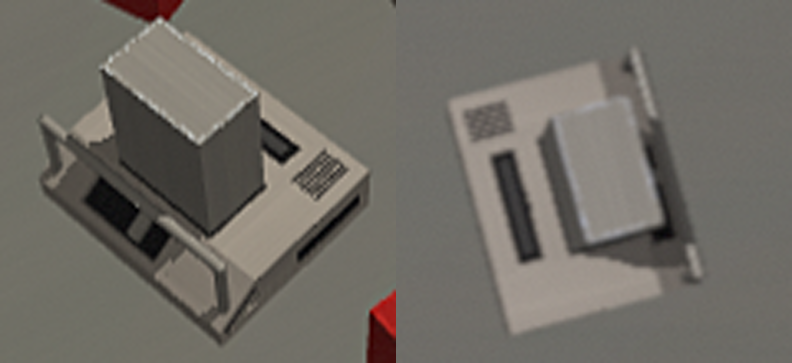

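The crop confirms it: silver lid in the bay, yaw about 15.6°. The recess lies in the slope behind the bar, with the thumb at crop (140,230). The moves give no direct way to tilt the tool, so I'll test how the arm behaves at the edge of its reach. First, a measurement of the recess along the slope.

Run:
```python
from h import *
np.set_printoptions(precision=0,suppress=True,linewidth=200)
p=cv2.imread("pics/scene0.png"); g=cv2.cvtColor(p,cv2.COLOR_BGR2GRAY).astype(np.float32)
Rz=R.from_euler('z',15.6,degrees=True).as_matrix(); O=np.array([.558,.028,0])
up=np.array([0,.819,.574])
X=np.arange(-75,61,3)/1000
print(X*1000)
for s in(-18,-15,-12,-9,-6,-3,0,3,6,9,12,15):
    P=[O+Rz@(np.array([x,-.046,.032])+up*s/1000) for x in X]
    uv=np.array([proj("scene",q) for q in P],np.float32)
    print(s,cv2.remap(g,uv[:,:1],uv[:,1:],cv2.INTER_LINEAR).ravel())
xs=np.arange(-85,65,.25)/1000; ss=np.arange(25,-25,-.25)/1000
uv=np.array([[proj("scene",O+Rz@(np.array([x,-.046,.032])+up*s)) for x in xs] for s in ss],np.float32)
cv2.imwrite("pics/rect.png",cv2.remap(p,uv[...,0],uv[...,1],cv2.INTER_CUBIC))
```

```text
[-75. -72. -69. -66. -63. -60. -57. -54. -51. -48. -45. -42. -39. -36. -33. -30. -27. -24. -21. -18. -15. -12.  -9.  -6.  -3.   0.   3.   6.   9.  12.  15.  18.  21.  24.  27.  30.  33.  36.  39.
  42.  45.  48.  51.  54.  57.  60.]
-18 [ 93.  88.  70.  69.  70.  70.  70.  70.  71.  70.  71.  70.  71.  72.  70.  70.  69.  71.  71.  71.  72.  70.  71.  71.  71.  71.  73.  72.  72.  71.  71.  70.  71.  71.  87. 100.  90.  93.  88.
  93. 101.  93.  99.  89.  94.  89.]
-15 [121. 117.  86.  76.  79.  79.  78.  79.  79.  80.  80.  80.  81.  81.  80.  79.  81.  81.  81.  81.  81.  81.  81.  81.  81.  82.  81.  82.  81.  81.  81.  82.  81.  79. 113. 123. 123. 124. 123.
 124. 124. 123. 122. 123. 124. 123.]
-12 [112. 122.  96.  75.  78.  79.  78.  78.  81.  72.  68.  66.  67.  67.  68.  68.  70.  69.  70.  68.  66.  69.  68.  72.  68.  69.  66.  71.  68.  73.  74.  69.  73.  76.  98. 121. 110. 119. 118.
 118. 118. 119. 119. 120. 120. 119.]
-9 [ 87. 117.  81.  76.  77.  77.  77.  79.  78.  60.  35.  26.  25.  25.  30.  29.  28.  22.  22.  25.  24.  25.  22.  28.  35.  34.  33.  24.  24.  25.  2
[... 1600 characters left out ...]
65. 65. 77. 73. 72. 73. 78. 78. 77. 76. 74. 78. 82. 80. 82. 76. 78. 77. 75. 73.]
15 [ 70.  69.  71.  72.  71.  72.  72.  73.  73.  73.  73.  74.  73.  74.  74.  74.  75.  74.  74.  74.  74.  74.  73.  73.  73.  73.  70.  90. 136. 131. 128. 129. 129. 128. 129. 127. 126. 126. 126.
 126. 126. 126. 125. 125. 126. 135.]Traceback (most recent call last):
  File "<stdin>", line 13, in <module>
  File "h.py", line 18, in proj
    c,o,M=cam(n); f=210/np.tan(np.radians(c["fov_y"]/2)); q=M.T@(np.array(P)-o); a,b=q[:2]/q[2]; s=1+c["k1"]*(a*a+b*b)
          ~~~^^^
  File "h.py", line 5, in cam
    c=r.get_calibration(n); o=np.array(c["origin"],float)
ValueError: time passes only in moves, steps and waits
```

Call:
send_rows:
  motion:
    - {"travel":[0,0.04,0],"spin":0}
    - {"travel":[0,0.04,0],"spin":0}
    - {"travel":[0,0.04,0],"spin":0}
    - {"travel":[0,0.04,0],"spin":0}
    - {"travel":[0,0.04,0],"spin":0}
  gripper: -1

```text
time_s: 1.52
tcp_pos: [0.1177, -0.4587, 0.1831]
eef_rot: [179.6, -0.2, -165.6]
contact_force: [1.2, 1.2, 1.6]
gripper_width: 0.06
```

Call:
send_rows:
  motion:
    - {"travel":[0,0.04,0],"spin":0}
    - {"travel":[0,0.04,0],"spin":0}
    - {"travel":[0,0.04,0],"spin":0}
    - {"travel":[0,0.04,0],"spin":0}
    - {"travel":[0,0.04,0],"spin":0}

```text
time_s: 1.93
tcp_pos: [0.0633, -0.2581, 0.1824]
eef_rot: [179.6, -0.3, -165.9]
contact_force: [3.2, 2.5, 2.8]
gripper_width: 0.027
```

Recess in console x: about -47 to +22 mm, thumb centre about -1.5 mm. The inner region is not a limit for the tool. The plan is to stretch beyond reach with the arm plane along console +y, which may tilt the tool tips towards +y. I'll go there high up and turn the jaws on the way.

Call:
send_rows:
  motion:
    - {"travel":[0,0,-0.041],"spin":-7}
    - {"travel":[0,0,-0.041],"spin":-7}
    - {"travel":[0,0,-0.041],"spin":-7}
    - {"travel":[0,0,-0.041],"spin":-7}
    - {"travel":[0,0,-0.041],"spin":-7}

```text
time_s: 2.35
tcp_pos: [0.0477, -0.2422, 0.3754]
eef_rot: [178.2, 0.2, -130.6]
contact_force: [1.0, -0.4, -0.1]
gripper_width: 0.0012
```

Call:
send_rows:
  motion:
    - {"travel":[0,0,-0.03],"spin":-7}
    - {"travel":[0,0,0],"spin":-7}
    - {"travel":[0,0,0],"spin":-7}
    - {"travel":[0,0,0],"spin":-7}
    - {"travel":[0,0,0],"spin":-7}

```text
time_s: 2.77
tcp_pos: [0.0492, -0.2448, 0.4176]
eef_rot: [179.6, 0.5, -94.9]
contact_force: [-0.5, -1.0, 0.2]
gripper_width: 0.0004
```

Call:
send_rows:
  motion:
    - {"travel":[0,-0.04,0],"spin":-7}
    - {"travel":[0,-0.04,0],"spin":-7}
    - {"travel":[0,-0.04,0],"spin":-6}
    - {"travel":[-0.01,-0.04,0],"spin":0}
    - {"travel":[-0.02,-0.036,0],"spin":0}

```text
time_s: 3.18
tcp_pos: [0.2337, -0.1916, 0.4205]
eef_rot: [-179.8, 0.1, -74.5]
contact_force: [1.2, -1.4, 0.0]
gripper_width: 0.0006
```

```bash
python3 -c "
from plant import r
s=r.get_state();print(s)"
```

```text
{'time_s': 3.1833, 'joints': array([ -0.26394766, -21.84941599, -12.0541525 ,  -0.18417406,
       -99.58862325,  15.77532729]), 'qd': array([ 93.41535881,   1.73456733,   0.89211752,   0.31854349,
         1.20852697, -90.19188039]), 'joint_torque': array([-11.14789188,  -0.08589888,  31.00186229,   7.24788263,
        -0.05740007,   3.30716774]), 'tcp_pos': array([ 0.23366609, -0.19156231,  0.42051177]), 'eef_rot': array([-1.79751755e+02,  1.18461665e-01, -7.44573578e+01]), 'contact_force': array([ 1.23231695, -1.35709178,  0.04507985]), 'moment': array([-0.17751151, -0.10863139,  0.03626575]), 'gripper_width': 0.0005590215483482664}
```

Call:
send_rows:
  motion:
    - {"travel":[-0.035,-0.021,0],"spin":0}
    - {"travel":[-0.035,-0.021,0],"spin":0}
    - {"travel":[-0.035,-0.021,0],"spin":0}
    - {"travel":[-0.035,-0.021,0],"spin":0}
    - {"travel":[-0.035,-0.021,0],"spin":0}

```text
time_s: 3.6
tcp_pos: [0.2837, -0.0146, 0.4216]
eef_rot: [-179.6, 0.2, -74.6]
contact_force: [2.1, -0.4, -0.7]
gripper_width: 0.0004
```

Call:
send_rows:
  motion:
    - {"travel":[-0.038,-0.01,0],"spin":0}
    - {"travel":[-0.038,-0.01,0],"spin":0}
    - {"travel":[-0.038,0,0],"spin":0}
    - {"travel":[-0.038,0.01,0],"spin":0}
    - {"travel":[-0.038,0.012,0],"spin":0}

```text
time_s: 4.02
tcp_pos: [0.2326, 0.1689, 0.4232]
eef_rot: [-179.4, 0.4, -74.6]
contact_force: [1.6, 1.4, 0.5]
gripper_width: 0.0004
```

Call:
send_rows:
  motion:
    - {"travel":[-0.038,0.014,0],"spin":0}
    - {"travel":[-0.038,0.014,0],"spin":0}
    - {"travel":[-0.038,0.014,0],"spin":0}
    - {"travel":[-0.038,0.014,0],"spin":0}
    - {"travel":[-0.038,0.014,0],"spin":0}

```text
time_s: 4.43
tcp_pos: [0.1073, 0.3357, 0.4275]
eef_rot: [-179.3, 1.1, -74.3]
contact_force: [1.5, -0.3, 0.5]
gripper_width: 0.0003
```

Call:
send_rows:
  motion:
    - {"travel":[-0.038,0.014,0],"spin":0}
    - {"travel":[-0.038,0.014,0],"spin":0}
    - {"travel":[-0.038,0.014,0],"spin":0}
    - {"travel":[-0.038,0.014,0],"spin":0}
    - {"travel":[-0.038,0.014,0],"spin":0}

```text
time_s: 4.85
tcp_pos: [-0.0183, 0.5018, 0.4332]
eef_rot: [-179.3, 1.6, -74.0]
contact_force: [-0.4, 0.3, 1.7]
gripper_width: 0.0006
```

```bash
python3 -c "
from plant import r
s=r.get_state();print(s['joints'],s['qd'])"
```

```text
[115.38309416  -0.98557849   4.51685987   0.9451004  -94.07122117
 -99.2793093 ] [ 13.67261108  41.68108568  41.1090701    0.65372941   1.25547445
 -13.14374678]
```

Call:
send_rows:
  motion:
    - {"travel":[-0.04,-0.008,0],"spin":0}
    - {"travel":[-0.04,-0.008,0],"spin":0}
    - {"travel":[-0.04,-0.008,0],"spin":0}
    - {"travel":[-0.04,-0.008,0],"spin":0}
    - {"travel":[-0.04,-0.008,0],"spin":0}

```text
time_s: 5.27
tcp_pos: [-0.0415, 0.709, 0.4403]
eef_rot: [-179.4, 1.8, -73.5]
contact_force: [-0.6, 0.6, 2.3]
gripper_width: 0.0002
```

Call:
send_rows:
  motion:
    - {"travel":[-0.04,-0.005,0],"spin":0}
    - {"travel":[-0.04,-0.005,0],"spin":0}
    - {"travel":[-0.04,0,0],"spin":0}
    - {"travel":[-0.04,0,0],"spin":0}
    - {"travel":[-0.04,0,0],"spin":0}

```text
time_s: 5.68
tcp_pos: [-0.0801, 0.8753, 0.4216]
eef_rot: [-178.8, 2.5, -73.7]
contact_force: [0.4, 0.1, 0.3]
gripper_width: 0.0003
```

Call:
send_rows:
  motion:
    - {"travel":[-0.04,0,0],"spin":0}
    - {"travel":[-0.04,0,0],"spin":0}
    - {"travel":[-0.04,0,0],"spin":0}
    - {"travel":[-0.04,0,0],"spin":0}

```text
time_s: 6.02
tcp_pos: [-0.116, 0.9519, 0.3549]
eef_rot: [-177.1, 6.6, -73.5]
contact_force: [1.7, -0.3, 0.4]
gripper_width: 0.0006
```

```bash
python3 -c "
from plant import r
s=r.get_state();print(s['joints'],s['qd'])"
```

```text
[ 109.90798521   50.0167435    71.62554281    3.36897723 -105.11732529
  -92.55404888] [ 4.33079574 12.46851912  0.34685006  6.12473054 27.25454801 -3.13636586]
```

The tool tilts at the reach limit, in the right sense. I keep pushing, with a correction sideways.

Call:
send_rows:
  motion:
    - {"travel":[-0.04,0.015,0],"spin":0}
    - {"travel":[-0.04,0.015,0],"spin":0}
    - {"travel":[-0.04,0.015,0],"spin":0}
    - {"travel":[-0.04,0.015,0],"spin":0}
    - {"travel":[-0.04,0.015,0],"spin":0}

```text
time_s: 6.43
tcp_pos: [-0.2188, 1.017, 0.309]
eef_rot: [-175.5, 13.4, -73.3]
contact_force: [0.9, -0.1, 0.8]
gripper_width: 0.0003
```

```bash
cat > st.py <<'E'
from plant import r
import numpy as np
from scipy.spatial.transform import Rotation as R
np.set_printoptions(precision=3,suppress=True)
s=r.get_state();M=R.from_euler('xyz',s['eef_rot'],degrees=True).as_matrix()
print(s['time_s'],'j',s['joints'],'p',s['tcp_pos'],'F',s['contact_force']);print(M)
C=R.from_euler('z',15.6,degrees=True).as_matrix()
print('in console\n',C.T@M)
z=(C.T@M)[:,2];print('lean toward +y',np.degrees(np.arctan2(z[1],-z[2])),'x tilt',np.degrees(np.arcsin(z[0])))
print('tcp console',C.T@(s['tcp_pos']-[.558,.028,0]))
E
python3 st.py
```

```text
6.4333 j [115.326  54.133  71.638   6.486 -94.912 -97.911] p [-0.219  1.017  0.309] F [ 0.888 -0.078  0.806]
[[ 0.279 -0.96   0.009]
 [-0.932 -0.269  0.243]
 [-0.231 -0.077 -0.97 ]]
in console
 [[ 0.018 -0.997  0.074]
 [-0.973 -0.     0.232]
 [-0.231 -0.077 -0.97 ]]
lean toward +y 13.454032744144673 x tilt 4.268035264110035
tcp console [-0.482  1.161  0.309]
```

Call:
send_rows:
  motion:
    - {"travel":[-0.034,0.024,0],"spin":0}
    - {"travel":[-0.034,0.024,0],"spin":0}
    - {"travel":[-0.034,0.024,0],"spin":0}
    - {"travel":[-0.034,0.024,0],"spin":0}
    - {"travel":[-0.034,0.024,0],"spin":0}

```text
time_s: 6.85
tcp_pos: [-0.3518, 1.0476, 0.286]
eef_rot: [-174.6, 20.1, -72.8]
contact_force: [-1.1, 0.1, -0.2]
gripper_width: 0.0003
```

```bash
python3 st.py
```

```text
6.85 j [ 122.375   57.217   71.642   10.464  -86.352 -105.146] p [-0.352  1.048  0.286] F [-1.072  0.113 -0.21 ]
[[ 0.278 -0.961 -0.011]
 [-0.897 -0.263  0.356]
 [-0.344 -0.089 -0.935]]
in console
 [[ 0.026 -0.996  0.085]
 [-0.938  0.005  0.345]
 [-0.344 -0.089 -0.935]]
lean toward +y 20.28206088645716 x tilt 4.886546198046698
tcp console [-0.602  1.227  0.286]
```

Call:
send_rows:
  motion:
    - {"travel":[-0.034,0.024,0],"spin":0}
    - {"travel":[-0.034,0.024,0],"spin":0}
    - {"travel":[-0.034,0.024,0],"spin":0}
    - {"travel":[-0.034,0.024,0],"spin":0}
    - {"travel":[-0.034,0.024,0],"spin":0}

```text
time_s: 7.27
tcp_pos: [-0.4731, 1.0635, 0.2825]
eef_rot: [-174.3, 27.6, -71.8]
contact_force: [0.5, 0.4, -0.2]
gripper_width: 0.0003
```

Call:
send_rows:
  motion:
    - {"travel":[-0.03,0.028,0],"spin":0}
    - {"travel":[-0.03,0.028,0],"spin":0}
    - {"travel":[-0.03,0.028,0],"spin":0}
    - {"travel":[-0.03,0.028,0],"spin":0}

```text
time_s: 7.6
tcp_pos: [-0.5738, 1.0577, 0.2899]
eef_rot: [-174.5, 33.4, -71.1]
contact_force: [-0.6, -0.2, 0.5]
gripper_width: 0.0006
```

```bash
python3 st.py
```

```text
7.6 j [ 133.518   61.239   71.641   19.377  -72.486 -117.564] p [-0.574  1.058  0.29 ] F [-0.586 -0.175  0.536]
[[ 0.27  -0.959 -0.086]
 [-0.79  -0.272  0.55 ]
 [-0.551 -0.08  -0.831]]
in console
 [[ 0.048 -0.997  0.065]
 [-0.833 -0.004  0.553]
 [-0.551 -0.08  -0.831]]
lean toward +y 33.66783178909211 x tilt 3.7237977192506033
tcp console [-0.813  1.296  0.29 ]
```

Call:
send_rows:
  motion:
    - {"travel":[0.022,-0.028,-0.018],"spin":0}
    - {"travel":[0.022,-0.028,-0.018],"spin":0}
    - {"travel":[0.022,-0.028,-0.018],"spin":0}
    - {"travel":[0.022,-0.028,-0.018],"spin":0}
    - {"travel":[0.022,-0.028,-0.018],"spin":0}

```text
time_s: 8.02
tcp_pos: [-0.4471, 0.9746, 0.2791]
eef_rot: [-173.8, 32.1, -70.0]
contact_force: [0.5, 0.9, 0.8]
gripper_width: 0.0006
```

Call:
send_rows:
  motion:
    - {"travel":[0.022,-0.028,-0.018],"spin":0}
    - {"travel":[0.022,-0.028,-0.018],"spin":0}
    - {"travel":[0.022,-0.028,-0.018],"spin":0}
    - {"travel":[0.022,-0.028,-0.018],"spin":0}
    - {"travel":[0.022,-0.028,-0.018],"spin":0}

```text
time_s: 8.43
tcp_pos: [-0.2674, 0.872, 0.3071]
eef_rot: [-173.7, 31.8, -69.9]
contact_force: [-0.6, 0.5, 0.4]
gripper_width: 0.0003
```

```bash
python3 st.py
```

```text
8.4333 j [ 124.775   20.691   -0.698   21.336  -41.011 -119.196] p [-0.267  0.872  0.307] F [-0.591  0.478  0.44 ]
[[ 0.292 -0.953 -0.077]
 [-0.798 -0.288  0.53 ]
 [-0.528 -0.093 -0.844]]
in console
 [[ 0.067 -0.995  0.068]
 [-0.847 -0.021  0.531]
 [-0.528 -0.093 -0.844]]
lean toward +y 32.18997914661796 x tilt 3.8956466437921473
tcp console [-0.568  1.035  0.307]
```

Call:
send_rows:
  motion:
    - {"travel":[0.022,-0.028,-0.018],"spin":0}
    - {"travel":[0.022,-0.028,-0.018],"spin":0}
    - {"travel":[0.022,-0.028,-0.018],"spin":0}
    - {"travel":[0.022,-0.028,-0.018],"spin":0}
    - {"travel":[0.022,-0.028,-0.018],"spin":0}

```text
time_s: 8.85
tcp_pos: [-0.0882, 0.771, 0.3395]
eef_rot: [-173.7, 31.9, -69.8]
contact_force: [1.1, 0.7, 0.0]
gripper_width: 0.0003
```

Call:
send_rows:
  motion:
    - {"travel":[0.022,-0.028,-0.018],"spin":0}
    - {"travel":[0.022,-0.028,-0.018],"spin":0}
    - {"travel":[0.022,-0.028,-0.018],"spin":0}
    - {"travel":[0.022,-0.028,-0.018],"spin":0}
    - {"travel":[0.022,-0.028,-0.018],"spin":0}

```text
time_s: 9.27
tcp_pos: [0.09, 0.6691, 0.3732]
eef_rot: [-173.6, 32.1, -69.6]
contact_force: [0.4, 0.8, -0.3]
gripper_width: 0.0003
```

Call:
send_rows:
  motion:
    - {"travel":[0.022,-0.028,-0.018],"spin":0}
    - {"travel":[0.022,-0.028,-0.018],"spin":0}
    - {"travel":[0.022,-0.028,-0.018],"spin":0}
    - {"travel":[0.022,-0.028,-0.018],"spin":0}
    - {"travel":[0.022,-0.028,-0.018],"spin":0}

```text
time_s: 9.68
tcp_pos: [0.2678, 0.5676, 0.4094]
eef_rot: [-173.4, 32.5, -69.1]
contact_force: [1.3, 0.3, 0.5]
gripper_width: 0.0004
```

```bash
python3 st.py
```

```text
9.6833 j [ 72.516  -4.421  -3.107 -15.801 -61.896 -49.795] p [0.268 0.568 0.409] F [1.33  0.281 0.49 ]
[[ 0.3   -0.95  -0.082]
 [-0.788 -0.295  0.54 ]
 [-0.537 -0.098 -0.838]]
in console
 [[ 0.077 -0.995  0.066]
 [-0.84  -0.029  0.542]
 [-0.537 -0.098 -0.838]]
lean toward +y 32.90232195421821 x tilt 3.810081267179165
tcp console [-0.134  0.598  0.409]
```

Call:
send_rows:
  motion:
    - {"travel":[0.034,-0.0046,-0.0207],"spin":0}
    - {"travel":[0.034,-0.0046,-0.0207],"spin":0}
    - {"travel":[0.034,-0.0046,-0.0207],"spin":0}
    - {"travel":[0.034,-0.0046,-0.0207],"spin":0}
    - {"travel":[0.034,-0.0046,-0.0207],"spin":0}

```text
time_s: 10.1
tcp_pos: [0.3541, 0.3788, 0.4096]
eef_rot: [-173.0, 32.6, -68.9]
contact_force: [1.7, 0.2, -1.0]
gripper_width: 0.0004
```

Call:
send_rows:
  motion:
    - {"travel":[0.034,-0.0046,-0.0207],"spin":0}
    - {"travel":[0.034,-0.0046,-0.0207],"spin":0}
    - {"travel":[0.034,-0.0046,-0.0207],"spin":0}
    - {"travel":[0.034,-0.0046,-0.0207],"spin":0}
    - {"travel":[0.034,-0.0046,-0.0207],"spin":0}

```text
time_s: 10.52
tcp_pos: [0.4357, 0.1867, 0.4109]
eef_rot: [-172.3, 32.8, -68.5]
contact_force: [1.3, 1.8, -0.1]
gripper_width: 0.0005
```

Call:
send_rows:
  motion:
    - {"travel":[0.034,-0.0046,-0.0207],"spin":0}
    - {"travel":[0.034,-0.0046,-0.0207],"spin":0}
    - {"travel":[0.034,-0.0046,-0.0207],"spin":0}
    - {"travel":[0.034,-0.0046,-0.0207],"spin":0}
    - {"travel":[0.034,-0.0046,-0.0207],"spin":0}

```text
time_s: 10.93
tcp_pos: [0.5178, -0.0049, 0.4098]
eef_rot: [-172.0, 32.8, -68.4]
contact_force: [0.8, 0.8, 1.0]
gripper_width: 0.0005
```

Call:
send_rows:
  motion:
    - {"travel":[0.034,-0.0046,-0.0207],"spin":0}
    - {"travel":[0.034,-0.0046,-0.0207],"spin":2.3}
    - {"travel":[0,0,0],"spin":2.3}

```text
time_s: 11.18
tcp_pos: [0.5525, -0.0871, 0.4049]
eef_rot: [-175.3, 33.4, -74.4]
contact_force: [-0.5, 1.3, -2.4]
gripper_width: 0.0003
```

```bash
python3 st.py
```

```text
11.1833 j [ -14.444   16.102   25.679  -33.239 -109.863   19.946] p [ 0.553 -0.087  0.405] F [-0.53   1.271 -2.448]
[[ 0.225 -0.972 -0.069]
 [-0.804 -0.225  0.55 ]
 [-0.55  -0.068 -0.832]]
in console
 [[ 0.    -0.997  0.081]
 [-0.835  0.045  0.548]
 [-0.55  -0.068 -0.832]]
lean toward +y 33.38791146657073 x tilt 4.667457693358078
tcp console [-0.036 -0.109  0.405]
```

Call:
send_rows:
  motion:
    - {"travel":[0.022,0.001,0.028],"spin":0}
    - {"travel":[0.022,0.001,0.028],"spin":0}
    - {"travel":[0.022,0.001,0.028],"spin":0}
    - {"travel":[0.022,0.001,0.028],"spin":0}
    - {"travel":[0.022,0.001,0.028],"spin":0}

```text
time_s: 11.6
tcp_pos: [0.5682, -0.1079, 0.2278]
eef_rot: [-174.6, 32.8, -74.5]
contact_force: [1.4, -0.7, -0.5]
gripper_width: 0.0002
```

Call:
send_rows:
  motion:
    - {"travel":[0.022,0.001,0.028],"spin":0}
    - {"travel":[0.015,0.001,0.02],"spin":0}
    - {"travel":[0,0,0],"spin":0}

```text
time_s: 11.85
tcp_pos: [0.5684, -0.1115, 0.157]
eef_rot: [-175.3, 33.1, -74.9]
contact_force: [-0.7, 0.2, -1.2]
gripper_width: 0.0002
```

```bash
python3 st.py
python3 - <<'E'
from h import *
p,d=r.capture("scene"); s=r.get_state(); u,v=map(int,proj("scene",s["tcp_pos"])); print(u,v)
cv2.imwrite("pics/a.png",cv2.resize(p[v-80:v+70,u-70:u+130],None,fx=4,fy=4,interpolation=cv2.INTER_CUBIC))
E
```

```text
11.85 j [-15.725  25.101   6.576 -30.739 -86.096  35.584] p [ 0.568 -0.111  0.157] F [-0.69   0.219 -1.24 ]
[[ 0.218 -0.974 -0.062]
 [-0.809 -0.216  0.547]
 [-0.546 -0.069 -0.835]]
in console
 [[-0.007 -0.996  0.088]
 [-0.838  0.054  0.544]
 [-0.546 -0.069 -0.835]]
lean toward +y 33.07786616255896 x tilt 5.021363797877004
tcp console [-0.027 -0.137  0.157]
169 243
```

View pics/a.png

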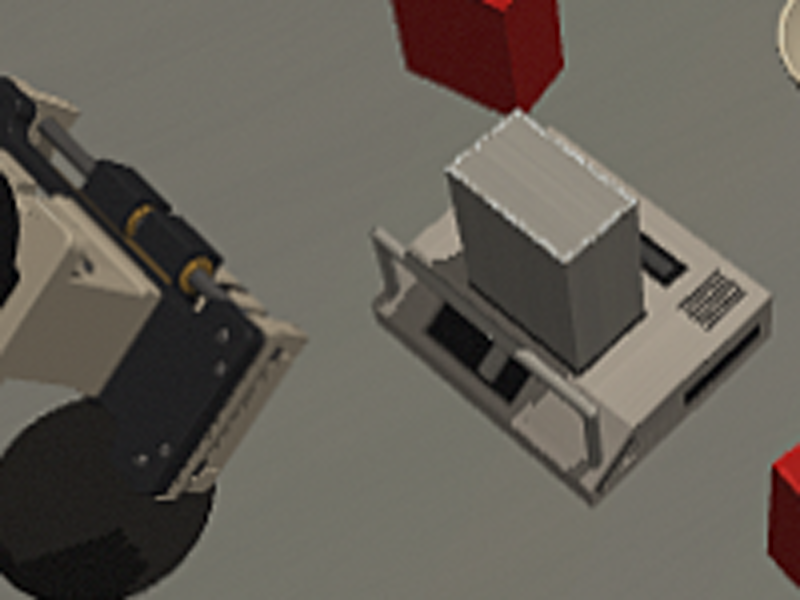

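The picture shows the gripper tilted at left, with its tip at crop (280,320). The recess is dark at crop (435,320)–(520,395), with the thumb at (495,355). I need the tool axes drawn in to tell which part of the gripper is which.

Run:
```python
from h import *
p,d=r.capture("scene"); s=r.get_state(); T=s["tcp_pos"]; M=R.from_euler('xyz',s["eef_rot"],degrees=True).as_matrix()
P=np.load("P_scene.npy")
c,o,Mc=cam("scene"); vv,uu=np.mgrid[0:420,0:560]
f=210/np.tan(np.radians(c["fov_y"]/2)); K=np.array([[f,0,c["cx"]],[0,f,c["cy"]],[0,0,1.]])
un=cv2.undistortPoints(np.stack([uu,vv],-1).reshape(-1,1,2).astype(np.float32),K,np.array([c["k1"],0,0,0,0])).reshape(420,560,2)
P=o+np.dstack([un*d[...,None],d])@Mc.T
L=(P-T)@M   # tool coords
m=(d>0)&(np.abs(L)<.15).all(-1)&(L[...,2]<.01)&(P[...,2]>.06)
q=L[m]*1000
for z0 in range(-120,15,10):
    k=q[(q[:,2]>=z0)&(q[:,2]<z0+10)]
    if len(k): print(z0,len(k),"x",np.percentile(k[:,0],[1,50,99]).round(),"y",np.percentile(k[:,1],[1,50,99]).round())
big=cv2.resize(p[v-80:v+70,u-70:u+130],None,fx=4,fy=4,interpolation=cv2.INTER_CUBIC) if 0 else cv2.resize(p[140:320,60:240],None,fx=3.3,fy=3.3,interpolation=cv2.INTER_CUBIC)
for i,col in enumerate([(0,0,255),(0,255,0),(255,0,0)]):
    e=np.zeros(3);e[i]=.05
    if i==2:e=-e
    a=[tuple(int(3.3*(t-w0)) for t,w0 in zip(proj("scene",T+M@k),(60,140))) for k in(np.zeros(3),e)]
    cv2.line(big,a[0],a[1],col,2)
cv2.imwrite("pics/b.png",big)
```

```text
-120 411 x [-41. -31.  34.] y [-89. -20.  83.]
-110 268 x [-41. -19.  36.] y [-89. -87.  85.]
-100 11 x [-37. -16.  20.] y [-88. -86.  83.]
-90 2 x [-13. -13. -12.] y [-21. -20. -20.]
-60 12 x [-13. -13. -11.] y [-17.  -8.   6.]
-50 36 x [-14. -13.  -9.] y [-18.  -6.  13.]
-40 11 x [-13. -12. -10.] y [-16.   1.  11.]
```

View pics/b.png

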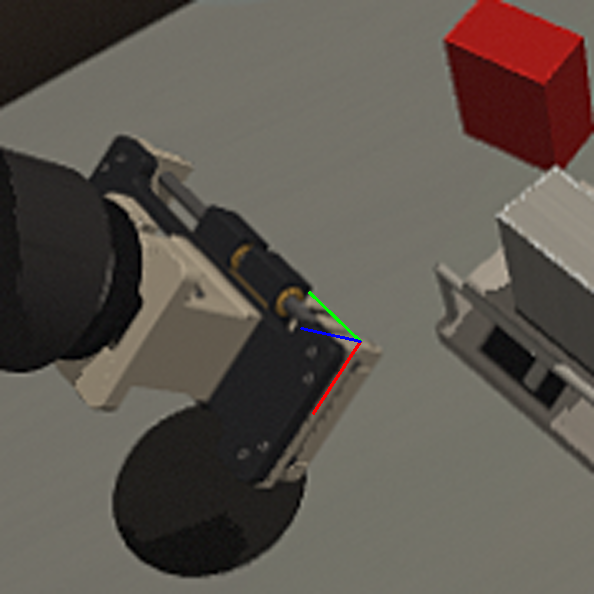

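The scene camera looks from above, so the body hides the fingertips. The closed fingers measure about ±18 mm in y near their roots. I'll add slope coordinates to the helper and approach along the normal.

```bash
cat >> st.py <<'E'
import sys
S=np.array([[1,0,0],[0,.819,.574],[0,-.574,.819]]).T  # cols x, up, normal in console
q=C.T@(s['tcp_pos']-[.558,.028,0])-[0,-.046,.032]
print('slope x,up,n (mm)',S.T@q*1000,'F slope',S.T@C.T@s['contact_force'])
if len(sys.argv)>3:
    t=np.array(list(map(float,sys.argv[1:4])))/1000
    print('to target: tool travel',(C@S@(t)+C@[0,-.046,.032]+[.558,.028,0]-s['tcp_pos'])@M)
E
python3 st.py -27 -1 20 | tail -2
```

```text
slope x,up,n (mm) [-25.85   -1.276 159.451] F slope [-0.079  0.84   1.11 ]
to target: tool travel [-0.005  0.014  0.139]
```

Call:
send_rows:
  motion:
    - {"travel":[-0.001,0.0023,0.027],"spin":0}
    - {"travel":[-0.001,0.0023,0.027],"spin":0}
    - {"travel":[-0.001,0.0023,0.027],"spin":0}
    - {"travel":[-0.001,0.0023,0.027],"spin":0}
    - {"travel":[-0.001,0.0023,0.02],"spin":0}

```text
time_s: 12.37
tcp_pos: [0.5626, -0.0455, 0.0701]
eef_rot: [-173.2, 31.8, -73.8]
contact_force: [0.7, 0.4, 0.1]
gripper_width: 0.0003
```

```bash
python3 st.py -27 -1 4 | tail -4
```

```text
lean toward +y 31.882980994233534 x tilt 6.470722247998756
tcp console [-0.015 -0.072  0.07 ]
slope x,up,n (mm) [-15.347   0.496  46.138] F slope [ 0.776  0.246 -0.064]
to target: tool travel [-0.001  0.016  0.041]
```

Call:
send_rows:
  motion:
    - {"travel":[0,0.006,0.004],"spin":0}
    - {"travel":[0,0.006,0.006],"spin":0}
    - {"travel":[0,0.002,0.006],"spin":0}
    - {"travel":[0,0,0],"spin":0}

```text
time_s: 12.7
tcp_pos: [0.5509, -0.0388, 0.0607]
eef_rot: [-172.6, 31.6, -73.3]
contact_force: [-0.9, 0.2, -0.5]
gripper_width: 0.0003
```

```bash
python3 st.py -27 -1 4 | tail -6
python3 - <<'E'
from h import *
p,d=r.capture("scene"); p2,_=r.capture("top")
C=R.from_euler('z',15.6,degrees=True).as_matrix()
O=C@np.array([-.012,-.046,.032])+[.558,.028,0]
a=[]
for n,q in(("scene",p),("top",p2)):
    u,v=map(int,proj(n,O)); a.append(cv2.resize(q[v-45:v+45,u-45:u+45],(400,400),interpolation=cv2.INTER_CUBIC))
cv2.imwrite("pics/c.png",np.hstack(a))
E
```

```text
[-0.852  0.049  0.522]
 [-0.524 -0.109 -0.845]]
lean toward +y 31.704041350299867 x tilt 6.803500205543622
tcp console [-0.025 -0.062  0.061]
slope x,up,n (mm) [-24.784   2.968  32.939] F slope [-0.841  0.083 -0.662]
to target: tool travel [0.002 0.006 0.029]
```

View pics/c.png

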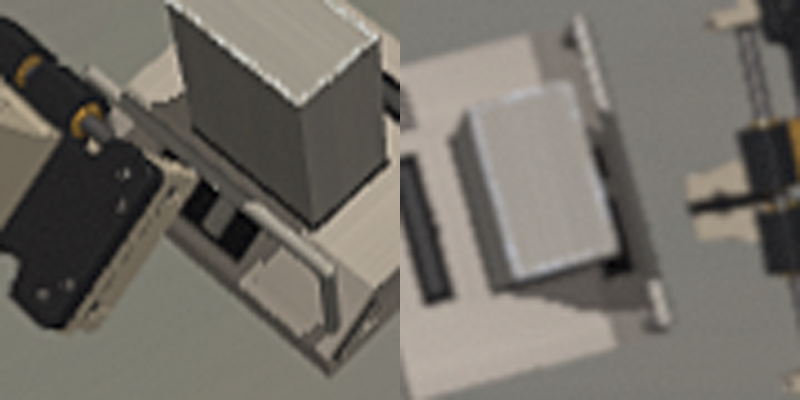

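Call:
send_rows:
  motion:
    - {"travel":[0.001,0.003,0.009],"spin":0}
    - {"travel":[0.001,0.002,0.009],"spin":0}
    - {"travel":[0.001,0.002,0.005],"spin":0}
    - {"travel":[0,0,0],"spin":0}

```text
time_s: 13.13
tcp_pos: [0.5464, -0.0321, 0.0392]
eef_rot: [-172.4, 31.4, -73.3]
contact_force: [-0.0, -0.1, 1.1]
gripper_width: 0.0004
```

```bash
python3 st.py -27.5 -1 1 | tail -6
```

```text
[-0.853  0.05   0.519]
 [-0.521 -0.113 -0.846]]
lean toward +y 31.54037466382519 x tilt 7.064883333345733
tcp console [-0.027 -0.055  0.039]
slope x,up,n (mm) [-27.332  -3.062  10.892] F slope [-0.07   0.565  0.972]
to target: tool travel [-0.003  0.001  0.01 ]
```

Call:
send_rows:
  motion:
    - {"travel":[-0.002,0.0005,0.005],"spin":0}
    - {"travel":[-0.001,0.0005,0.004],"spin":0}
    - {"travel":[0,0,0],"spin":0}

```text
time_s: 13.38
tcp_pos: [0.5438, -0.0244, 0.0314]
eef_rot: [-172.5, 31.5, -73.4]
contact_force: [-0.5, -0.2, 0.2]
gripper_width: 0.0005
```

```bash
python3 st.py -27.5 -1 -4 | tail -3
```

```text
tcp console [-0.028 -0.047  0.031]
slope x,up,n (mm) [-27.766  -0.867  -0.075] F slope [-0.492  0.096  0.193]
to target: tool travel [-0.     0.     0.004]
```

Call:
send_rows:
  motion:
    - {"travel":[0,0,0.002],"spin":0}
    - {"travel":[0,0,0.001],"spin":0}
    - {"travel":[0,0,0],"spin":0}

```text
time_s: 13.63
tcp_pos: [0.5438, -0.0223, 0.0285]
eef_rot: [-172.5, 31.5, -73.3]
contact_force: [0.1, 0.2, 0.6]
gripper_width: 0.0005
```

```bash
python3 st.py -27.5 -1 -5 | tail -3
```

```text
tcp console [-0.027 -0.045  0.029]
slope x,up,n (mm) [-27.238  -0.908  -3.629] F slope [0.127 0.482 0.383]
to target: tool travel [0.    0.    0.001]
```

Call:
send_rows:
  motion:
    - {"travel":[0,0,0.001],"spin":0}
    - {"travel":[0,0,0],"spin":0}

```text
time_s: 13.8
tcp_pos: [0.544, -0.0219, 0.0277]
eef_rot: [-172.5, 31.4, -73.3]
contact_force: [-1.0, -0.2, 0.2]
gripper_width: 0.0001
```

Call:
send_rows:
  motion:
    - {"travel":[0,-0.003,0.0004],"spin":0}
    - {"travel":[0,-0.003,0.0004],"spin":0}
    - {"travel":[0,-0.003,0.0004],"spin":0}

```text
time_s: 14.05
tcp_pos: [0.5532, -0.0193, 0.0281]
eef_rot: [-172.4, 31.4, -73.3]
contact_force: [0.0, -0.5, -0.2]
gripper_width: 0.0001
```

```bash
python3 st.py -10 -1 -5 | tail -3
```

```text
tcp console [-0.017 -0.044  0.028]
slope x,up,n (mm) [-17.313  -0.875  -4.166] F slope [-0.109 -0.461  0.139]
to target: tool travel [ 0.    -0.007  0.002]
```

Call:
send_rows:
  motion:
    - {"travel":[0,-0.003,0.0012],"spin":0}
    - {"travel":[0,-0.003,0.0008],"spin":0}
    - {"travel":[0,-0.003,0.0004],"spin":0}

```text
time_s: 14.3
tcp_pos: [0.5634, -0.0159, 0.0272]
eef_rot: [-172.4, 31.4, -73.3]
contact_force: [-0.3, -0.3, -0.1]
gripper_width: 0.0003
```

```bash
python3 st.py -3 -1 -5 | tail -3
```

```text
tcp console [-0.007 -0.044  0.027]
slope x,up,n (mm) [-6.594 -0.9   -5.276] F slope [-0.4   -0.183  0.03 ]
to target: tool travel [ 0.    -0.004  0.   ]
```

Call:
send_rows:
  motion:
    - {"travel":[0,-0.003,0.0006],"spin":0}
    - {"travel":[0,-0.003,0.0004],"spin":0}

```text
time_s: 14.47
tcp_pos: [0.5699, -0.0137, 0.0269]
eef_rot: [-172.4, 31.4, -73.3]
contact_force: [-0.3, -0.4, -0.2]
gripper_width: 0.0003
```

```bash
python3 st.py -3 -1 -5 | tail -3
```

```text
tcp console [ 0.    -0.043  0.027]
slope x,up,n (mm) [ 0.233 -0.813 -5.712] F slope [-0.394 -0.329 -0.018]
to target: tool travel [ 0.     0.003 -0.001]
```

Call:
send_rows:
  motion:
    - {"travel":[0,-0.003,0.0003],"spin":0}
    - {"travel":[0,-0.002,0.0002],"spin":0}

```text
time_s: 14.63
tcp_pos: [0.5755, -0.012, 0.0269]
eef_rot: [-172.4, 31.4, -73.3]
contact_force: [0.6, -0.2, 0.4]
gripper_width: 0.0004
```

```bash
python3 st.py -3 -1 -5 | tail -2
python3 - <<'E'
from h import *
p,d=r.capture("scene")
for n in ("scene",):
  print([(k["conf"],w(n,k["at"])) for k in r.pinpoint(n,"lock_thumb")])
cv2.imwrite("pics/d.png",p)
E
```

```text
slope x,up,n (mm) [ 6.069 -0.7   -5.745] F slope [ 0.573 -0.059  0.524]
to target: tool travel [ 0.     0.009 -0.002]
[]
```

Call:
send_rows:
  motion:
    - {"travel":[0,-0.002,0.0001],"spin":0}
    - {"travel":[0,0,0],"spin":0}

```text
time_s: 14.9
tcp_pos: [0.5773, -0.0115, 0.027]
eef_rot: [-172.4, 31.4, -73.3]
contact_force: [0.4, -0.4, -0.4]
gripper_width: 0.0003
```

Call:
send_rows:
  motion:
    - {"travel":[0,-0.002,0.0001],"spin":0}
    - {"travel":[0,0,0],"spin":0}

```text
time_s: 15.07
tcp_pos: [0.5793, -0.0111, 0.0272]
eef_rot: [-172.4, 31.4, -73.3]
contact_force: [0.3, 0.2, 0.3]
gripper_width: 0.0003
```

```bash
python3 st.py -3 -1 -5 | tail -2
python3 - <<'E'
from h import *
p,d=r.capture("scene")
u,v=map(int,proj("scene",r.get_state()["tcp_pos"]))
cv2.imwrite("pics/d.png",cv2.resize(p[v-40:v+40,u-50:u+50],(750,600),interpolation=cv2.INTER_CUBIC))
E
```

```text
slope x,up,n (mm) [10.023 -0.651 -5.419] F slope [0.372 0.325 0.193]
to target: tool travel [ 0.     0.013 -0.002]
```

View pics/d.png

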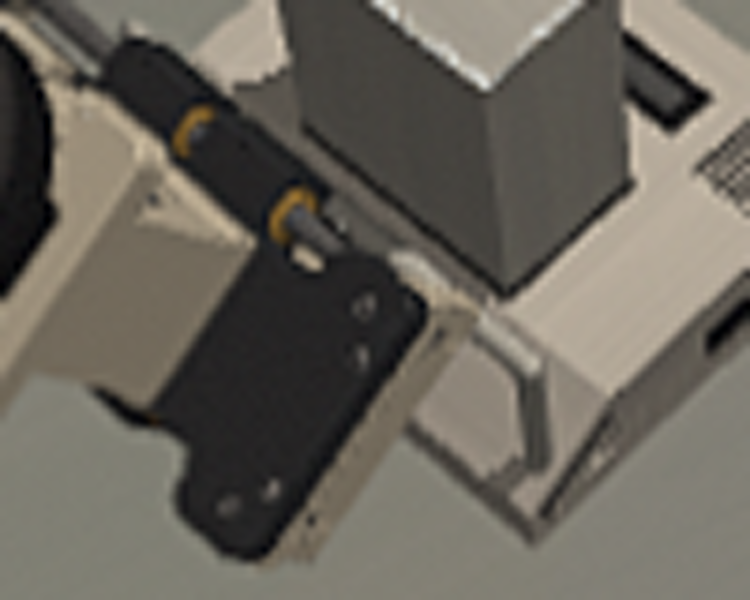

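Call:
send_rows:
  motion:
    - {"travel":[0,0,0.002],"spin":0}
    - {"travel":[0,0,0],"spin":0}

```text
time_s: 15.28
tcp_pos: [0.579, -0.01, 0.0254]
eef_rot: [-172.4, 31.4, -73.3]
contact_force: [-0.8, -0.8, -0.2]
gripper_width: 0.0005
```

```bash
python3 st.py -3 -1 -5 | tail -2; python3 -c "
from plant import r
s=r.get_state();print(s['moment'],s['contact_force'])"
```

```text
slope x,up,n (mm) [10.004 -0.728 -7.558] F slope [-0.972 -0.517  0.156]
to target: tool travel [ 0.     0.013 -0.004]
[-1.81878286  0.0475337   0.00957389] [-0.798217   -0.75498496 -0.16922564]
```

Call:
send_rows:
  motion:
    - {"travel":[0,0,0.002],"spin":0}
    - {"travel":[0,0,0],"spin":0}

```text
time_s: 15.45
tcp_pos: [0.5788, -0.0089, 0.0235]
eef_rot: [-172.4, 31.4, -73.3]
contact_force: [-0.5, 0.7, -0.6]
gripper_width: 0.0007
```

```bash
python3 st.py -3 -1 -5 | tail -2; python3 -c "
from plant import r
s=r.get_state();print(s['moment'],s['contact_force'])"
```

```text
slope x,up,n (mm) [10.115 -0.873 -9.764] F slope [-0.304  0.275 -0.939]
to target: tool travel [ 0.     0.012 -0.006]
[-1.7513448   0.11911191  0.0666732 ] [-0.49837105  0.65437098 -0.61081942]
```

Run:
```python
from h import *
np.set_printoptions(precision=1,suppress=True)
s=r.get_state(); T=s["tcp_pos"]; M=R.from_euler('xyz',s["eef_rot"],degrees=True).as_matrix()
n="top"; p,d=r.capture(n); c,o,Mc=cam(n); vv,uu=np.mgrid[0:420,0:560]
f=210/np.tan(np.radians(c["fov_y"]/2)); K=np.array([[f,0,c["cx"]],[0,f,c["cy"]],[0,0,1.]])
un=cv2.undistortPoints(np.stack([uu,vv],-1).reshape(-1,1,2).astype(np.float32),K,np.array([c["k1"],0,0,0,0])).reshape(420,560,2)
P=o+np.dstack([un*d[...,None],d])@Mc.T
L=(P-T)@M*1000
q=L[(d>0)&(np.abs(L)<[25,40,90]).all(-1)]
for z0 in range(-90,30,6):
    k=q[(q[:,2]>=z0)&(q[:,2]<z0+6)]
    if len(k): print(z0,len(k),"x",np.percentile(k[:,0],[2,50,98]),"y",np.percentile(k[:,1],[2,25,50,75,98]))
u,v=map(int,proj(n,T)); print(u,v)
a=cv2.resize(p[v-30:v+30,u-20:u+60],(800,600),interpolation=cv2.INTER_CUBIC)
cv2.circle(a,(200,300),6,(0,0,255),1)
cv2.imwrite("pics/e.png",a)
```

```text
-90 1 x [-9.2 -9.2 -9.2] y [-0.6 -0.6 -0.6 -0.6 -0.6]
-84 21 x [-14.7 -10.   -0. ] y [-15.6  -1.4   1.2   3.4  16.5]
-78 26 x [-13.7 -11.7  -9.4] y [-18.1 -11.3  -2.    8.2  17.1]
-72 30 x [-18.5 -10.9  -6. ] y [-15.4  -7.8   1.1  10.7  27. ]
-66 45 x [-24.8 -12.6  -8.5] y [-15.6  -0.8   9.8  19.   35.9]
-60 69 x [-24.9 -20.3  -4.4] y [-34.2 -15.8  -6.1   5.5  16.4]
-54 27 x [-24.5 -11.5  -6.6] y [-36.8 -14.3  -4.2   5.4  14.5]
-48 1 x [-8.8 -8.8 -8.8] y [1.5 1.5 1.5 1.5 1.5]
-18 7 x [-1.1  3.7 13.3] y [11.5 13.3 15.3 26.7 39. ]
-12 74 x [ 1.2  9.1 15.4] y [-32.8 -18.6   8.9  26.8  38.7]
-6 52 x [ 2.3 11.2 16.6] y [-38.1 -25.6  -4.2   4.3  31.6]
332 205
```

View pics/e.png

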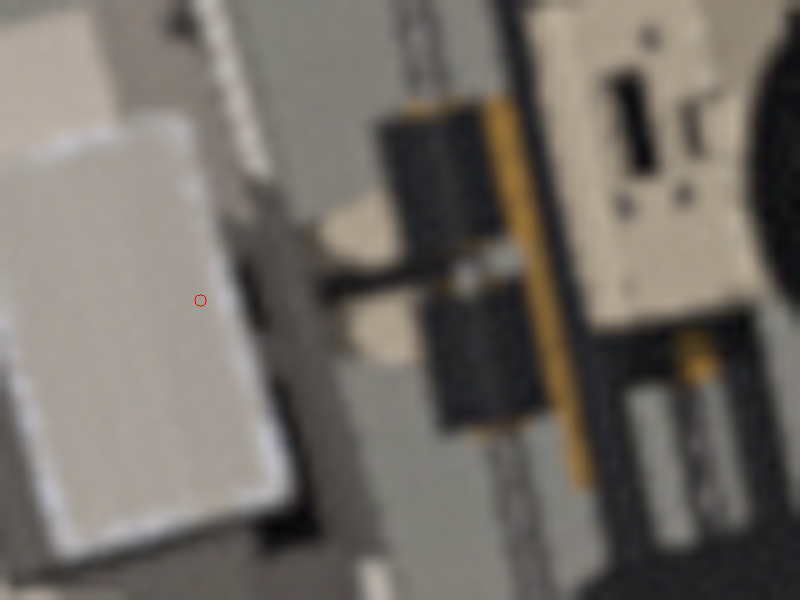

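Run:
```python
from h import *
np.set_printoptions(precision=1,suppress=True)
s=r.get_state(); T=s["tcp_pos"]; M=R.from_euler('xyz',s["eef_rot"],degrees=True).as_matrix()
C=R.from_euler('z',15.6,degrees=True).as_matrix()
p,d=r.capture("top"); K=cam("top")
for k in range(0,90,5):
    X=T+M@np.array([-.0095,.006,-k/1000]); u,v=proj("top",X); i,j=int(round(v)),int(round(u))
    P=unproj("top",j,i,d[i,j]); print(k,(j,i),p[i,j],"expect d",round(float((K[2].T@(X-K[1]))[2]),3),"got",d[i,j].round(3),"console",C.T@(P-[.558,.028,0])*1000,"tool",(P-T)@M*1000)
```

```text
0 (330, 208) [149 156 164] expect d 1.053 got 0.93 console [ -5.1 -13.7 149.3] tool [-89.2   2.5 -93.9]
5 (331, 208) [148 155 161] expect d 1.048 got 0.927 console [ -5.9 -15.3 152. ] tool [-89.3   2.8 -97.1]
10 (332, 208) [149 156 162] expect d 1.044 got 0.93 console [ -6.3 -17.7 149.9] tool [-86.2   3.3 -96.5]
15 (334, 208) [158 164 169] expect d 1.04 got 0.932 console [ -7.2 -22.1 147.9] tool [-81.4   4.2 -97.2]
20 (335, 207) [154 158 162] expect d 1.036 got 0.928 console [ -6.  -24.  151.8] tool [ -81.8    2.5 -101.4]
25 (337, 207) [55 57 58] expect d 1.032 got 1.058 console [  3.2 -51.3  23.1] tool [ 8.8  6.5 -5.6]
30 (338, 207) [40 43 44] expect d 1.028 got 1.06 console [  2.7 -53.9  21.4] tool [11.9  7.1 -5.6]
35 (340, 207) [67 71 76] expect d 1.024 got 0.997 console [ -3.4 -46.7  84. ] tool [-27.    6.4 -55.6]
40 (341, 206) [76 80 80] expect d 1.019 got 0.993 console [ -2.2 -48.7  88.5] tool [-27.7   4.6 -60.2]
45 (342, 206) [77 80 83] expect d 1.015 got 0.995 console [ -2.5 -51.3  85.9] tool [-24.1   5.1 -59.5]
50 (344, 206) [64 69 74] expect d 1.011 got 1.007 console [ -2.8 -58.   74.2] tool [-12.3   6.3 -53. ]
55 (345, 206) [65 72 76] expect d 1.007 got 1.006 console [ -3.5 -59.9  75.7] tool [-11.5   6.8 -55.3]
60 (347, 205) [ 94 106 114] expect d 1.003 got 1.007 console [ -2.4 -65.   74.7] tool [ -6.5   5.5 -57. ]
65 (348, 205) [108 122 130] expect d 0.999 got 1.009 console [ -2.8 -67.7  72.4] tool [ -3.    6.1 -56.5]
70 (350, 205) [126 142 154] expect d 0.995 got 0.99 console [ -5.4 -68.   91.7] tool [-12.9   6.5 -73.4]
75 (352, 204) [ 97 108 117] expect d 0.991 got 0.986 console [ -4.7 -72.1  95.5] tool [-11.4   5.2 -78.6]
80 (353, 204) [75 83 89] expect d 0.986 got 0.944 console [ -8.5 -65.  137.9] tool [ -39.6    4.5 -111.3]
85 (355, 204) [40 41 43] expect d 0.982 got 0.94 console [ -9.9 -68.4 141.3] tool [ -38.5    5.3 -116.1]
```

Run:
```python
from h import *
np.set_printoptions(precision=1,suppress=True,linewidth=200)
s=r.get_state(); T=s["tcp_pos"]; M=R.from_euler('xyz',s["eef_rot"],degrees=True).as_matrix()
C=R.from_euler('z',15.6,degrees=True).as_matrix()
p,d=r.capture("top")
for i in range(200,216):
  for j in (335,336,337,338,339):
    P=unproj("top",j,i,d[i,j]); q=C.T@(P-[.558,.028,0])-[0,-.046,.032]
    print(f"({q[0]*1000:.0f},{.819*q[1]*1000+.574*q[2]*1000:.0f},{-.574*q[1]*1000+.819*q[2]*1000:.0f})g{p[i,j,1]}",end=" ")
  print(i)
```

```text
(20,-5,-0)g83 (20,-11,-2)g65 (20,-17,-5)g69 (13,28,42)g70 (12,29,45)g74 200
(18,-8,-4)g82 (18,-13,-6)g46 (17,-13,-3)g59 (16,-14,-0)g69 (10,29,45)g73 201
(16,-9,-6)g87 (15,-11,-4)g36 (15,-15,-5)g48 (14,-15,-2)g67 (8,28,43)g74 202
(14,-8,-6)g112 (13,-11,-5)g48 (13,-16,-7)g40 (12,-13,-1)g63 (6,28,42)g73 203
(11,-7,-6)g134 (11,-8,-3)g64 (10,-14,-6)g32 (10,-14,-3)g60 (4,29,43)g72 204
(-2,84,84)g146 (8,-8,-5)g79 (-80,747,745)g36 (7,-12,-2)g54 (6,-13,1)g69 205
(-4,86,85)g150 (6,-9,-6)g94 (6,-13,-7)g39 (5,-14,-5)g43 (4,-14,-1)g66 206
(-6,86,85)g158 (4,-7,-5)g116 (3,-9,-4)g56 (3,-16,-8)g45 (2,-17,-6)g65 207
(-8,86,84)g164 (1,-2,-1)g136 (0,-3,1)g86 (-0,-4,3)g63 (0,-16,-5)g68 208
(-10,87,84)g168 (-11,86,86)g150 (-2,-2,1)g109 (-3,-5,2)g75 (-3,-11,-1)g74 209
(-12,88,84)g170 (-13,86,85)g166 (-4,-5,-3)g123 (-5,-6,-0)g84 (-5,-9,0)g73 210
(-14,88,84)g171 (-14,86,84)g172 (-7,-2,-0)g140 (-7,-5,-1)g92 (-8,-6,2)g70 211
(-16,88,83)g164 (-16,86,83)g173 (-17,85,85)g148 (-9,-11,-7)g96 (-9,-12,-5)g60 212
(-18,88,82)g160 (-19,90,87)g168 (-19,86,85)g153 (-11,-7,-4)g102 (-12,-10,-4)g48 213
(-20,87,81)g158 (-21,88,84)g164 (-21,87,86)g156 (-14,-7,-5)g117 (-14,-12,-7)g55 214
(-22,90,82)g157 (-23,88,83)g161 (-23,86,84)g161 (-16,-5,-4)g130 (-16,-9,-5)g74 215
```

The depth images show the thumb still at its start, with nothing at the reported TCP. The finger ends about 35 mm short of it: earlier top view, and the body front shows at -105 mm instead of -66. So the finger has not yet touched anything. I'll go back over the empty part of the slot and descend until I feel contact.

Call:
send_rows:
  motion:
    - {"travel":[0,0.0165,0],"spin":0}
    - {"travel":[0,0.0155,0],"spin":0}
    - {"travel":[0,0,0],"spin":0}

```text
time_s: 15.85
tcp_pos: [0.5477, -0.0161, 0.02]
eef_rot: [-172.4, 31.4, -73.3]
contact_force: [-1.2, -0.0, -0.0]
gripper_width: 0.0003
```

```bash
cat >> st.py <<'E'
D=float(sys.argv[4])/1000 if len(sys.argv)>4 else .035
tip=S.T@(q-C.T@M[:,2]*D); print('tip slope',tip*1000)
if len(sys.argv)>3: print('tip travel',(C@S@(t-tip))@M)
E
python3 st.py -27 -1 8 35| tail -4
python3 - <<'E'
from h import *
np.set_printoptions(precision=1,suppress=True,linewidth=200)
s=r.get_state(); T=s["tcp_pos"]; M=R.from_euler('xyz',s["eef_rot"],degrees=True).as_matrix()
n="top";p,d=r.capture(n); c,o,Mc=cam(n); vv,uu=np.mgrid[0:420,0:560]
f=210/np.tan(np.radians(c["fov_y"]/2)); K=np.array([[f,0,c["cx"]],[0,f,c["cy"]],[0,0,1.]])
un=cv2.undistortPoints(np.stack([uu,vv],-1).reshape(-1,1,2).astype(np.float32),K,np.array([c["k1"],0,0,0,0])).reshape(420,560,2)
P=o+np.dstack([un*d[...,None],d])@Mc.T
L=(P-T)@M*1000
q=L[(d>0)&(np.abs(L)<[18,25,90]).all(-1)&(L[...,2]<-15)]
for z0 in range(-90,-10,4):
    k=q[(q[:,2]>=z0)&(q[:,2]<z0+4)]
    if len(k): print(z0,len(k),"x",np.percentile(k[:,0],[2,50,98]),"y",np.percentile(k[:,1],[2,50,98]))
E
```

```text
slope x,up,n (mm) [-21.763  -1.741 -13.467] F slope [-1.136  0.214 -0.199]
to target: tool travel [ 0.001  0.003 -0.022]
tip slope [-26.046   0.384  21.209]
tip travel [0.001 0.003 0.013]
-90 2 x [-13.  -12.4 -11.7] y [5.  5.2 5.4]
-86 8 x [-13.7  -9.9  -1.2] y [0.1 2.7 4.7]
-82 12 x [-13.7 -11.8  -0.2] y [-14.9   2.   15.9]
-78 17 x [-13.4 -10.9  -7.6] y [-17.7   2.   17. ]
-74 20 x [-13.4 -11.2  -9.9] y [-18.   -5.2  14.9]
-70 22 x [-13.6 -10.6  -8.4] y [-15.    0.2  16.3]
-66 17 x [-12.6 -10.7  -8.7] y [-16.7   1.2  16.2]
-62 15 x [-13.  -11.2  -9.8] y [-10.5   7.4  16.5]
-58 22 x [-12.8 -10.2  -3. ] y [-15.   -2.2  14. ]
-54 8 x [-12.7 -10.3  -6.8] y [-14.   -2.6   6.2]
-50 1 x [-3.6 -3.6 -3.6] y [-15.8 -15.8 -15.8]
-42 2 x [-12.  -11.8 -11.6] y [10.  11.1 12.2]
-38 1 x [-9.7 -9.7 -9.7] y [3.1 3.1 3.1]
-18 3 x [-17.7 -17.3  11.7] y [18.5 19.6 22.9]
```

Call:
send_rows:
  motion:
    - {"travel":[0,0.002,0.006],"spin":0}
    - {"travel":[0,0.002,0.006],"spin":0}
    - {"travel":[0.0005,0.001,0.004],"spin":0}
    - {"travel":[0,0,0],"spin":0}

```text
time_s: 16.23
tcp_pos: [0.5454, -0.0083, 0.0049]
eef_rot: [-172.2, 31.3, -73.2]
contact_force: [-0.6, -0.1, 0.0]
gripper_width: 0.0007
```

```bash
python3 st.py -27.5 -1 0 35| tail -4
```

```text
slope x,up,n (mm) [-21.877  -3.744 -30.443] F slope [-0.608  0.117 -0.033]
to target: tool travel [-0.001  0.002 -0.031]
tip slope [-26.248  -1.573   4.219]
tip travel [-0.001  0.002  0.004]
```

Call:
send_rows:
  motion:
    - {"travel":[-0.0005,0.001,0.002],"spin":0}
    - {"travel":[-0.0005,0.001,0.001],"spin":0}
    - {"travel":[0,0,0],"spin":0}

```text
time_s: 16.48
tcp_pos: [0.5432, -0.0056, 0.0016]
eef_rot: [-172.3, 31.3, -73.2]
contact_force: [-0.6, 0.3, -0.0]
gripper_width: 0.0002
```

```bash
python3 st.py -27.5 -1 -4 35| tail -4
```

```text
slope x,up,n (mm) [-23.278  -2.992 -34.991] F slope [-0.466  0.369 -0.283]
to target: tool travel [-0.     0.    -0.031]
tip slope [-27.605  -0.834  -0.323]
tip travel [-0.     0.     0.004]
```

Call:
send_rows:
  motion:
    - {"travel":[0,0,0.002],"spin":0}
    - {"travel":[0,0,0.001],"spin":0}
    - {"travel":[0,0,0],"spin":0}

```text
time_s: 16.73
tcp_pos: [0.5434, -0.0038, -0.0011]
eef_rot: [-172.2, 31.3, -73.1]
contact_force: [-0.6, 0.4, 1.1]
gripper_width: 0.0003
```

```bash
python3 st.py -27.5 -1 -4 35| tail -4
```

```text
slope x,up,n (mm) [-22.61   -3.192 -38.134] F slope [-0.503  1.127  0.55 ]
to target: tool travel [-0.     0.001 -0.035]
tip slope [-26.942  -1.028  -3.466]
tip travel [-0.     0.001  0.   ]
```

Call:
send_rows:
  motion:
    - {"travel":[0,0,0.0015],"spin":0}
    - {"travel":[0,0,0],"spin":0}

```text
time_s: 16.9
tcp_pos: [0.5436, -0.003, -0.0023]
eef_rot: [-172.2, 31.3, -73.1]
contact_force: [0.4, -0.6, 0.3]
gripper_width: 0.0006
```

Call:
send_rows:
  motion:
    - {"travel":[0,0,0.0015],"spin":0}
    - {"travel":[0,0,0],"spin":0}

```text
time_s: 17.07
tcp_pos: [0.5439, -0.0027, -0.003]
eef_rot: [-172.2, 31.3, -73.1]
contact_force: [0.1, -0.4, 1.1]
gripper_width: 0.0009
```

```bash
python3 st.py -27.5 -1 -4 35| tail -4
```

```text
slope x,up,n (mm) [-21.872  -3.494 -40.296] F slope [0.012 0.268 1.11 ]
to target: tool travel [-0.     0.001 -0.037]
tip slope [-26.223  -1.303  -5.632]
tip travel [-0.     0.001 -0.002]
```

Call:
send_rows:
  motion:
    - {"travel":[0,0,0.002],"spin":0}
    - {"travel":[0,0,0],"spin":0}

```text
time_s: 17.23
tcp_pos: [0.544, -0.0028, -0.0029]
eef_rot: [-172.1, 31.2, -72.9]
contact_force: [-1.1, -0.4, 0.5]
gripper_width: 0.0001
```

```bash
python3 st.py -27.5 -1 -4 35| tail -4
```

```text
slope x,up,n (mm) [-21.73   -3.592 -40.118] F slope [-1.178  0.158  0.461]
to target: tool travel [-0.     0.001 -0.037]
tip slope [-26.082  -1.366  -5.457]
tip travel [-0.     0.001 -0.002]
```

Motion has stopped at the floor, so the tip is in the recess. Now the push towards +x.

Call:
send_rows:
  motion:
    - {"travel":[0,-0.003,0.0005],"spin":0}
    - {"travel":[0,-0.003,0.0005],"spin":0}
    - {"travel":[0,-0.003,0.0005],"spin":0}
    - {"travel":[0,0,0],"spin":0}

```text
time_s: 17.57
tcp_pos: [0.5531, -0.0001, -0.0031]
eef_rot: [-172.1, 31.2, -73.0]
contact_force: [-1.4, -0.7, 2.6]
gripper_width: -0.0001
```

```bash
python3 st.py -27.5 -1 -4 35| tail -4
```

```text
slope x,up,n (mm) [-12.251  -3.591 -40.322] F slope [-1.572  1.262  2.272]
to target: tool travel [-0.     0.011 -0.038]
tip slope [-16.594  -1.355  -5.66 ]
tip travel [-0.     0.011 -0.003]
```

Call:
send_rows:
  motion:
    - {"travel":[0,-0.003,0.0005],"spin":0}
    - {"travel":[0,-0.003,0.0005],"spin":0}
    - {"travel":[0,-0.003,0.0005],"spin":0}
    - {"travel":[0,0,0],"spin":0}

```text
time_s: 17.9
tcp_pos: [0.5617, 0.0022, -0.0032]
eef_rot: [-172.2, 31.2, -72.9]
contact_force: [-1.0, -2.2, 2.9]
gripper_width: 0.0003
```

```bash
python3 st.py -27.5 -1 -4 35| tail -4
```

```text
slope x,up,n (mm) [ -3.394  -3.699 -40.423] F slope [-1.551  0.133  3.49 ]
to target: tool travel [-0.001  0.019 -0.039]
tip slope [-7.652 -1.46  -5.751]
tip travel [-0.001  0.019 -0.004]
```

Call:
send_rows:
  motion:
    - {"travel":[0,-0.003,0.0003],"spin":0}
    - {"travel":[0,-0.003,0.0003],"spin":0}
    - {"travel":[0,0,0],"spin":0}

```text
time_s: 18.15
tcp_pos: [0.563, 0.0026, -0.0033]
eef_rot: [-172.8, 31.3, -73.0]
contact_force: [-0.2, -1.9, 4.2]
gripper_width: 0.0001
```

```bash
python3 st.py -27.5 -1 -4 35| tail -4|grep -v travel
```

```text
slope x,up,n (mm) [ -1.984  -3.688 -40.498] F slope [-0.72   0.969  4.431]
tip slope [-5.939 -1.497 -5.787]
```

Call:
send_rows:
  motion:
    - {"travel":[0,-0.003,0.0003],"spin":0}
    - {"travel":[0,-0.003,0.0003],"spin":0}
    - {"travel":[0,0,0],"spin":0}

```text
time_s: 18.4
tcp_pos: [0.5623, 0.0025, -0.0033]
eef_rot: [-173.5, 31.4, -73.1]
contact_force: [0.1, -1.2, 1.4]
gripper_width: 0.0005
```

```bash
python3 st.py -27.5 -1 -4 35| tail -4|grep -v travel
```

```text
slope x,up,n (mm) [ -2.734  -3.672 -40.576] F slope [-0.211 -0.118  1.82 ]
tip slope [-6.285 -1.555 -5.817]
```

Call:
send_rows:
  motion:
    - {"travel":[0,-0.008,0],"spin":0}
    - {"travel":[0,-0.008,0],"spin":0}
    - {"travel":[0,-0.008,0],"spin":0}

```text
time_s: 18.65
tcp_pos: [0.5621, 0.0027, -0.0033]
eef_rot: [-176.0, 32.0, -73.5]
contact_force: [-23.5, -15.9, 18.0]
gripper_width: 0.0005
```

```bash
python3 st.py -27.5 -1 -4 35| tail -4|grep -v travel
python3 - <<'E'
from h import *
C=R.from_euler('z',15.6,degrees=True).as_matrix()
p,d=r.capture("top")
for i in range(194,222):
  for j in (334,335,336,337,338,339):
    P=unproj("top",j,i,d[i,j]); q=C.T@(P-[.558,.028,0])-[0,-.046,.032]
    print(f"({q[0]*1000:.0f},{.819*q[1]*1000+.574*q[2]*1000:.0f},{-.574*q[1]*1000+.819*q[2]*1000:.0f})g{p[i,j,1]}",end=" ")
  print(i)
E
```

```text
slope x,up,n (mm) [ -2.901  -3.433 -40.698] F slope [-26.902   2.954  19.907]
tip slope [-5.069 -1.606 -5.809]
(34,-4,3)g125 (34,-11,-0)g123 (34,-14,-0)g106 (26,28,44)g85 (26,27,46)g84 (25,26,48)g82 194
(32,-9,-3)g121 (31,-8,1)g122 (31,-12,1)g117 (24,28,43)g94 (24,27,45)g84 (23,24,45)g81 195
(30,-7,-2)g106 (29,-8,0)g111 (29,-12,-0)g115 (22,28,42)g101 (21,29,46)g83 (21,27,47)g86 196
(27,-3,1)g98 (27,-9,-1)g92 (27,-12,-1)g98 (20,29,42)g90 (19,29,45)g82 (19,27,46)g81 197
(25,-4,0)g101 (24,-5,2)g83 (24,-10,1)g80 (24,-12,1)g82 (17,31,47)g79 (16,31,50)g81 198
(22,-1,2)g116 (22,-6,0)g82 (22,-9,1)g77 (22,-14,-1)g77 (15,27,41)g77 (14,28,46)g79 199
(20,-2,0)g128 (20,-4,1)g86 (20,-11,-2)g68 (20,-16,-4)g69 (13,29,43)g72 (12,28,45)g75 200
(19,-8,-7)g145 (17,-3,1)g93 (17,-8,-1)g62 (17,-11,-1)g67 (17,-16,-2)g70 (10,28,44)g76 201
(5,84,84)g151 (15,-5,-1)g107 (15,-7,-0)g72 (14,-10,-1)g71 (14,-14,-1)g73 (8,28,43)g75 202
(3,85,84)g165 (13,-2,0)g122 (12,-6,-0)g83 (9,12,21)g73 (9,12,24)g76 (6,30,44)g76 203
(1,86,84)g171 (9,12,13)g136 (8,11,16)g92 (7,14,21)g78 (6,13,24)g77 (4,28,42)g75 204
(-1,87,85)g169 
[... 905 characters left out ...]

(-21,90,80)g160 (-22,91,83)g161 (-22,86,82)g165 (-23,88,86)g168 (-17,11,12)g145 (-18,11,15)g105 215
(-23,92,80)g159 (-24,91,83)g160 (-24,88,82)g165 (-25,88,85)g176 (-26,88,88)g162 (-20,10,14)g118 216
(-26,94,82)g159 (-26,92,83)g161 (-27,90,83)g165 (-27,87,84)g177 (-28,86,85)g175 (-22,11,13)g132 217
(-27,92,79)g160 (-28,91,81)g162 (-29,90,82)g163 (-29,88,83)g175 (-30,86,85)g180 (-23,-5,-4)g146 218
(-30,94,80)g160 (-30,92,81)g158 (-31,90,82)g160 (-31,89,84)g172 (-32,87,84)g179 (-32,87,87)g154 219
(-31,94,79)g160 (-32,91,79)g161 (-33,93,84)g161 (-33,90,84)g167 (-34,88,84)g174 (-34,85,85)g159 220
(-34,96,80)g160 (-34,93,81)g160 (-35,91,81)g161 (-35,90,83)g166 (-36,89,85)g173 (-36,86,85)g163 221
```

The thumb now shows at n≈0 from x 12 to 22 mm, at the recess end: centre about +16.5 mm, so it is locked. It also held against a 27 N push. Next I retract along the tool axis.

Call:
send_rows:
  motion:
    - {"travel":[0,0.003,-0.003],"spin":0}
    - {"travel":[0,0.003,-0.012],"spin":0}
    - {"travel":[0,0,-0.025],"spin":0}
    - {"travel":[0,0,-0.03],"spin":0}
    - {"travel":[0,0,-0.035],"spin":0}

```text
time_s: 19.12
tcp_pos: [0.5601, -0.0516, 0.0818]
eef_rot: [-177.0, 32.5, -74.0]
contact_force: [1.4, -0.1, -0.4]
gripper_width: 0.0006
```

Call:
send_rows:
  motion:
    - {"travel":[0,0,-0.04],"spin":0}
    - {"travel":[0,0,-0.04],"spin":0}
    - {"travel":[0,0,-0.04],"spin":0}

```text
time_s: 19.37
tcp_pos: [0.5733, -0.1164, 0.1876]
eef_rot: [-176.8, 32.5, -73.9]
contact_force: [1.0, -0.1, -0.1]
gripper_width: 0.001
```

```bash
python3 st.py -27.5 -1 -4 35| grep -v travel
python3 - <<'E'
from h import *
C=R.from_euler('z',15.6,degrees=True).as_matrix()
p,d=r.capture("scene"); p2,d2=r.capture("top")
for n in("scene","top"): print(n,[(round(k["conf"],2),((C.T@(w(n,k["at"])-[.558,.028,0]))*1000).round()) for k in r.pinpoint(n,"lock_thumb")])
cv2.imwrite("pics/scene_l.png",p)
O=np.array([.558,.028,0]); g=cv2.cvtColor(p,cv2.COLOR_BGR2GRAY).astype(np.float32)
for s_ in(-3,3):
    uv=np.array([proj("scene",O+C@(np.array([x/1000,-.046,.032])+np.array([0,.819,.574])*s_/1000)) for x in range(-51,28,3)],np.float32)
    print(dict(zip(range(-51,28,3),cv2.remap(g,uv[:,:1],uv[:,1:],cv2.INTER_LINEAR).ravel().astype(int))))
E
```

```text
19.3667 j [-14.961  24.95   10.387 -29.276 -90.564  33.785] p [ 0.573 -0.116  0.188] F [ 1.049 -0.148 -0.105]
[[ 0.234 -0.968 -0.095]
 [-0.81  -0.248  0.531]
 [-0.538 -0.047 -0.842]]
in console
 [[ 0.007 -0.999  0.052]
 [-0.843  0.022  0.537]
 [-0.538 -0.047 -0.842]]
lean toward +y 32.556991135182926 x tilt 2.956444295587425
tcp console [-0.024 -0.143  0.188]
slope x,up,n (mm) [-24.051   9.757 183.235] F slope [ 0.97  -0.408  0.157]
tip slope [-25.857  11.262 218.16 ]
scene [(0.39, array([ 16., -47.,  34.]))]
top []
{-51: np.int64(81), -48: np.int64(66), -45: np.int64(27), -42: np.int64(14), -39: np.int64(17), -36: np.int64(18), -33: np.int64(16), -30: np.int64(17), -27: np.int64(17), -24: np.int64(19), -21: np.int64(16), -18: np.int64(16), -15: np.int64(16), -12: np.int64(14), -9: np.int64(15), -6: np.int64(16), -3: np.int64(17), 0: np.int64(18), 3: np.int64(15), 6: np.int64(17), 9: np.int64(44), 12: np.int64(74), 15: np.int64(71), 18: np.int64(70), 21: np.int64(68), 24: np.int64(79), 27: np.int64(76)}
{-51: np.int64(79), -48: np.int64(64), -45: np.int64(27), -42: np.int64(14), -39: np.int64(15), -36: np.int64(16), -33: np.int64(17), -30: np.int64(16), -27: np.int64(16), -24: np.int64(16), -21: np.int64(15), -18: np.int64(18), -15: np.int64(15), -12: np.int64(15), -9: np.int64(15), -6: np.int64(16), -3: np.int64(16), 0: np.int64(14), 3: np.int64(15), 6: np.int64(10), 9: np.int64(42), 12: np.int64(70), 15: np.int64(71), 18: np.int64(69), 21: np.int64(70), 24: np.int64(79), 27: np.int64(79)}
```

Call:
send_rows:
  motion:
    - {"travel":[0.0155,0.0277,-0.0227],"spin":0}
    - {"travel":[0.0155,0.0277,-0.0227],"spin":0}
    - {"travel":[0.0155,0.0277,-0.0227],"spin":0}
    - {"travel":[0.0155,0.0277,-0.0227],"spin":0}
    - {"travel":[0.0155,0.0277,-0.0227],"spin":0}
  gripper: 1

```text
time_s: 19.98
tcp_pos: [0.4686, -0.2671, 0.2293]
eef_rot: [-176.7, 33.1, -73.3]
contact_force: [0.7, -0.5, -0.1]
gripper_width: 0.0284
```

Call:
send_rows:
  motion:
    - {"travel":[0.0155,0.0277,-0.0227],"spin":0}
    - {"travel":[0.0155,0.0277,-0.0227],"spin":0}
    - {"travel":[0.0155,0.0277,-0.0227],"spin":0}
    - {"travel":[0.0155,0.0277,-0.0227],"spin":0}
    - {"travel":[0.0155,0.0277,-0.0227],"spin":0}

```text
time_s: 20.4
tcp_pos: [0.3615, -0.4278, 0.2726]
eef_rot: [-176.6, 33.6, -73.1]
contact_force: [1.4, -1.5, 0.3]
gripper_width: 0.0617
```

Call:
send_rows:
  motion:
    - {"travel":[0.0155,0.0277,-0.0227],"spin":0}
    - {"travel":[0.0155,0.0277,-0.0227],"spin":0}
    - {"travel":[0.0155,0.0277,-0.0227],"spin":0}
    - {"travel":[0.0155,0.0277,-0.0227],"spin":0}
    - {"travel":[0.0155,0.0277,-0.0227],"spin":0}

```text
time_s: 20.82
tcp_pos: [0.2564, -0.5908, 0.3138]
eef_rot: [-176.5, 34.0, -72.8]
contact_force: [1.1, -1.5, 0.1]
gripper_width: 0.0869
```

Call:
send_rows:
  motion:
    - {"travel":[0.0155,0.0277,-0.0227],"spin":0}
    - {"travel":[0.0155,0.0277,-0.0227],"spin":0}
    - {"travel":[0.0155,0.0277,-0.0227],"spin":0}
    - {"travel":[0.0155,0.0277,-0.0227],"spin":0}

```text
time_s: 21.15
tcp_pos: [0.1667, -0.6966, 0.3237]
eef_rot: [-176.6, 34.9, -72.6]
contact_force: [2.8, -0.9, -6.8]
gripper_width: 0.0875
```

```bash
python3 st.py | head -9
```

```text
21.15 j [ -65.702   53.299   71.23   -11.889 -141.665   74.892] p [ 0.167 -0.697  0.324] F [ 2.849 -0.902 -6.828]
[[ 0.245 -0.963 -0.114]
 [-0.783 -0.266  0.562]
 [-0.572 -0.049 -0.819]]
in console
 [[ 0.025 -0.999  0.042]
 [-0.82   0.003  0.572]
 [-0.572 -0.049 -0.819]]
lean toward +y 34.94738249424466 x tilt 2.3907178316383457
```

Call:
send_rows:
  motion:
    - {"travel":[0.025,0.026,-0.019],"spin":0}
    - {"travel":[0.025,0.026,-0.019],"spin":0}
    - {"travel":[0.025,0.026,-0.019],"spin":0}
    - {"travel":[0.025,0.026,-0.019],"spin":0}
    - {"travel":[0.025,0.026,-0.019],"spin":0}

```text
time_s: 21.57
tcp_pos: [0.0583, -0.7689, 0.2535]
eef_rot: [-178.2, 31.6, -72.5]
contact_force: [0.6, -0.9, 0.4]
gripper_width: 0.0878
```

```bash
python3 st.py | head -9
```

```text
21.5667 j [ -72.34    58.641   71.559   -2.697 -134.48    87.935] p [ 0.058 -0.769  0.253] F [ 0.618 -0.865  0.407]
[[ 0.255 -0.958 -0.127]
 [-0.813 -0.284  0.509]
 [-0.524 -0.027 -0.851]]
in console
 [[ 0.028 -1.     0.015]
 [-0.851 -0.016  0.524]
 [-0.524 -0.027 -0.851]]
lean toward +y 31.6362289701356 x tilt 0.843568156364676
```

Call:
send_rows:
  motion:
    - {"travel":[0.028,0.006,-0.03],"spin":0}
    - {"travel":[0.028,0.006,-0.03],"spin":0}
    - {"travel":[0.028,0.006,-0.03],"spin":0}
    - {"travel":[0.028,0.006,-0.03],"spin":0}
    - {"travel":[0.028,0.006,-0.03],"spin":0}

```text
time_s: 21.98
tcp_pos: [0.0608, -0.812, 0.2324]
eef_rot: [179.1, 25.7, -72.6]
contact_force: [-0.1, -0.2, -0.2]
gripper_width: 0.0872
```

```bash
python3 st.py | head -9
```

```text
21.9833 j [ -71.797   59.362   71.642    0.729 -127.942   89.698] p [ 0.061 -0.812  0.232] F [-0.114 -0.172 -0.22 ]
[[ 0.269 -0.952 -0.145]
 [-0.86  -0.305  0.408]
 [-0.433  0.015 -0.901]]
in console
 [[ 0.028 -0.999 -0.03 ]
 [-0.901 -0.038  0.432]
 [-0.433  0.015 -0.901]]
lean toward +y 25.618007807279227 x tilt -1.7015725998623008
```

Call:
send_rows:
  motion:
    - {"travel":[0.028,-0.012,-0.028],"spin":0}
    - {"travel":[0.028,-0.012,-0.028],"spin":0}
    - {"travel":[0.028,-0.012,-0.028],"spin":0}
    - {"travel":[0.028,-0.012,-0.028],"spin":0}
    - {"travel":[0.028,-0.012,-0.028],"spin":0}

```text
time_s: 22.4
tcp_pos: [0.1545, -0.8334, 0.2434]
eef_rot: [176.9, 18.6, -72.3]
contact_force: [-0.8, 0.6, 0.1]
gripper_width: 0.0878
```

Call:
send_rows:
  motion:
    - {"travel":[0.032,-0.012,-0.022],"spin":0}
    - {"travel":[0.032,-0.012,-0.022],"spin":0}
    - {"travel":[0.032,-0.012,-0.022],"spin":0}
    - {"travel":[0.032,-0.012,-0.022],"spin":0}
    - {"travel":[0.032,-0.012,-0.022],"spin":0}

```text
time_s: 22.82
tcp_pos: [0.2464, -0.8607, 0.2408]
eef_rot: [175.4, 10.9, -71.5]
contact_force: [0.3, -0.7, -0.3]
gripper_width: 0.0876
```

```bash
python3 st.py | head -9
```

```text
22.8167 j [ -60.494   57.338   71.644    2.749 -115.832   80.419] p [ 0.246 -0.861  0.241] F [ 0.325 -0.652 -0.289]
[[ 0.312 -0.94  -0.136]
 [-0.931 -0.331  0.153]
 [-0.189  0.079 -0.979]]
in console
 [[ 0.05  -0.995 -0.09 ]
 [-0.981 -0.066  0.184]
 [-0.189  0.079 -0.979]]
lean toward +y 10.635751295799553 x tilt -5.162505335393811
```

Call:
send_rows:
  motion:
    - {"travel":[0.022,-0.031,-0.012],"spin":0}
    - {"travel":[0.022,-0.031,-0.012],"spin":0}
    - {"travel":[0.022,-0.031,-0.012],"spin":0}
    - {"travel":[0.022,-0.031,-0.012],"spin":0}
    - {"travel":[0.022,-0.031,-0.012],"spin":0}

```text
time_s: 23.23
tcp_pos: [0.403, -0.8432, 0.2274]
eef_rot: [175.0, 5.2, -71.4]
contact_force: [0.2, -0.6, -0.3]
gripper_width: 0.0878
```

```bash
python3 st.py | head -9
```

```text
23.2333 j [ -51.315   57.875   71.65     3.088 -110.289   71.053] p [ 0.403 -0.843  0.227] F [ 0.176 -0.64  -0.308]
[[ 0.318 -0.942 -0.111]
 [-0.944 -0.325  0.057]
 [-0.09   0.086 -0.992]]
in console
 [[ 0.052 -0.994 -0.091]
 [-0.995 -0.06   0.085]
 [-0.09   0.086 -0.992]]
lean toward +y 4.887681361236023 x tilt -5.226697481340448
```

Call:
send_rows:
  motion:
    - {"travel":[-0.022,-0.034,0],"spin":0}
    - {"travel":[-0.022,-0.034,0],"spin":0}
    - {"travel":[-0.022,-0.034,0],"spin":0}
    - {"travel":[-0.022,-0.034,0],"spin":0}
    - {"travel":[-0.022,-0.034,0],"spin":0}

```text
time_s: 23.65
tcp_pos: [0.5352, -0.6841, 0.2055]
eef_rot: [174.8, 5.4, -71.7]
contact_force: [0.5, 0.2, -0.8]
gripper_width: 0.0877
```

Call:
send_rows:
  motion:
    - {"travel":[-0.022,-0.034,0],"spin":0}
    - {"travel":[-0.022,-0.034,0],"spin":0}
    - {"travel":[-0.022,-0.034,0],"spin":0}
    - {"travel":[-0.022,-0.034,0],"spin":0}
    - {"travel":[-0.022,-0.034,0],"spin":0}

```text
time_s: 24.07
tcp_pos: [0.6653, -0.5212, 0.2005]
eef_rot: [174.9, 5.1, -71.7]
contact_force: [1.6, 0.6, 0.3]
gripper_width: 0.0877
```

Call:
send_rows:
  motion:
    - {"travel":[-0.02,-0.036,0],"spin":0}
    - {"travel":[-0.02,-0.036,0],"spin":0}
    - {"travel":[-0.01,-0.038,0],"spin":0}
    - {"travel":[-0.01,-0.038,0],"spin":0}
    - {"travel":[-0.01,-0.038,0],"spin":0}

```text
time_s: 24.48
tcp_pos: [0.8243, -0.3886, 0.196]
eef_rot: [175.3, 4.6, -71.6]
contact_force: [1.5, -1.2, 0.9]
gripper_width: 0.088
```

```bash
python3 st.py | head -9
```

```text
24.4833 j [ -13.741   52.575   58.594   -1.427 -102.417   32.136] p [ 0.824 -0.389  0.196] F [ 1.471 -1.167  0.86 ]
[[ 0.315 -0.943 -0.103]
 [-0.946 -0.321  0.05 ]
 [-0.08   0.081 -0.993]]
in console
 [[ 0.049 -0.995 -0.085]
 [-0.996 -0.056  0.076]
 [-0.08   0.081 -0.993]]
lean toward +y 4.364700661711395 x tilt -4.89053147305913
```

Call:
send_rows:
  motion:
    - {"travel":[0.014,-0.037,-0.008],"spin":0}
    - {"travel":[0.014,-0.037,-0.008],"spin":0}
    - {"travel":[0.014,-0.037,-0.008],"spin":0}
    - {"travel":[0.014,-0.037,-0.008],"spin":0}
    - {"travel":[0.014,-0.037,-0.008],"spin":0}

```text
time_s: 24.9
tcp_pos: [0.9261, -0.3477, 0.1582]
eef_rot: [178.4, 0.7, -71.0]
contact_force: [0.2, -0.9, -0.5]
gripper_width: 0.0882
```

```bash
python3 st.py | head -9
```

```text
24.9 j [  -9.35    61.184   71.597    0.115 -102.171   28.4  ] p [ 0.926 -0.348  0.158] F [ 0.167 -0.934 -0.476]
[[ 0.326 -0.945 -0.031]
 [-0.945 -0.326  0.003]
 [-0.013  0.028 -1.   ]]
in console
 [[ 0.06  -0.998 -0.029]
 [-0.998 -0.06   0.011]
 [-0.013  0.028 -1.   ]]
lean toward +y 0.6397063239963725 x tilt -1.6409498891848275
```

Call:
send_rows:
  motion:
    - {"travel":[0.006,-0.037,-0.01],"spin":0}
    - {"travel":[0,0,-0.01],"spin":0}

```text
time_s: 25.07
tcp_pos: [0.943, -0.3279, 0.1584]
eef_rot: [179.3, -0.2, -70.8]
contact_force: [0.6, 1.5, -1.8]
gripper_width: 0.0875
```

```bash
python3 st.py | sed -n 5,9p
```

```text
in console
 [[ 0.063 -0.998 -0.012]
 [-0.998 -0.063 -0.004]
 [ 0.004  0.012 -1.   ]]
lean toward +y -0.24810045453576804 x tilt -0.6967469327169116
```

Call:
send_rows:
  motion:
    - {"travel":[0,0.03,-0.022],"spin":7}
    - {"travel":[0,0.03,-0.022],"spin":7}
    - {"travel":[0,0.03,-0.022],"spin":7}
    - {"travel":[0.01,0.03,-0.022],"spin":7}
    - {"travel":[0.01,0.03,-0.022],"spin":7}

```text
time_s: 25.48
tcp_pos: [0.7974, -0.3507, 0.2429]
eef_rot: [177.9, -0.7, -106.2]
contact_force: [0.4, 0.2, 0.5]
gripper_width: 0.0873
```

Call:
send_rows:
  motion:
    - {"travel":[0.02,0.03,0],"spin":7}
    - {"travel":[0.02,0.03,0],"spin":7}
    - {"travel":[0.02,0.03,0],"spin":7}
    - {"travel":[0.03,0.02,0],"spin":7}
    - {"travel":[0.03,0.02,0],"spin":7}

```text
time_s: 25.9
tcp_pos: [0.6182, -0.3891, 0.2574]
eef_rot: [179.6, -1.4, -142.0]
contact_force: [0.4, -0.8, -0.4]
gripper_width: 0.0881
```

Call:
send_rows:
  motion:
    - {"travel":[0.02,0.02,0],"spin":7}
    - {"travel":[0,0.02,0],"spin":7}
    - {"travel":[0,0.02,0],"spin":7}
    - {"travel":[0,0,0],"spin":0}

```text
time_s: 26.23
tcp_pos: [0.5634, -0.3523, 0.2634]
eef_rot: [-179.5, -1.0, -164.1]
contact_force: [0.8, 0.1, 0.7]
gripper_width: 0.0876
```

```bash
python3 st.py | head -10
```

```text
26.2333 j [-14.63   17.858   5.869   0.96  -78.632 -59.66 ] p [ 0.563 -0.352  0.263] F [0.83  0.147 0.659]
[[-0.962 -0.274 -0.015]
 [-0.274  0.962 -0.013]
 [ 0.018 -0.009 -1.   ]]
in console
 [[-1.    -0.005 -0.018]
 [-0.005  1.    -0.009]
 [ 0.018 -0.009 -1.   ]]
lean toward +y -0.5013954485876925 x tilt -1.009812976177919
tcp console [-0.097 -0.368  0.263]
```

Run:
```python
from h import *
np.set_printoptions(precision=1,suppress=True,linewidth=200)
s=r.get_state(); T=s["tcp_pos"]; M=R.from_euler('xyz',s["eef_rot"],degrees=True).as_matrix()
for n in("scene","top"):
    p,d=r.capture(n); c,o,Mc=cam(n); vv,uu=np.mgrid[0:420,0:560]
    f=210/np.tan(np.radians(c["fov_y"]/2)); K=np.array([[f,0,c["cx"]],[0,f,c["cy"]],[0,0,1.]])
    un=cv2.undistortPoints(np.stack([uu,vv],-1).reshape(-1,1,2).astype(np.float32),K,np.array([c["k1"],0,0,0,0])).reshape(420,560,2)
    P=o+np.dstack([un*d[...,None],d])@Mc.T
    L=(P-T)@M*1000
    q=L[(d>0)&(np.abs(L)<[60,100,130]).all(-1)]
    for z0 in range(-130,20,6):
        k=q[(q[:,2]>=z0)&(q[:,2]<z0+6)]
        if len(k): print(n,z0,len(k),"x",np.percentile(k[:,0],[2,50,98]),"y",np.percentile(k[:,1],[2,25,50,75,98]))
```

```text
scene -130 463 x [-40.3 -25.3  18.1] y [50.4 55.9 62.  68.3 89.1]
scene -124 214 x [-40.7 -32.1  16.7] y [19.8 33.5 47.3 65.  88.6]
scene -118 130 x [-40.4 -38.3  22.9] y [17.9 43.7 61.2 76.7 89.6]
scene -112 65 x [-41.  -38.8 -11.8] y [50.5 61.6 72.8 82.8 89.3]
scene -106 6 x [-40.2 -38.7 -27.6] y [82.8 85.1 86.4 88.2 90.4]
scene -94 2 x [6.  7.9 9.8] y [50.1 50.2 50.2 50.2 50.2]
scene -88 16 x [-11.2  -7.6   9.3] y [47.2 48.1 48.9 50.2 51.4]
scene -82 19 x [-12.7 -11.   -5.8] y [46.6 47.8 50.6 54.4 64.3]
scene -76 39 x [-12.7 -11.2  -5.6] y [47.  51.1 55.9 60.6 64.8]
scene -70 29 x [-13.1 -10.9  -9. ] y [47.5 53.6 56.8 60.6 63.8]
scene -64 35 x [-12.9 -11.1  -6.8] y [46.6 50.9 54.2 60.  63.3]
scene -58 41 x [-12.9 -10.8  -0.3] y [46.4 50.3 52.5 57.3 61.9]
scene -52 26 x [-12.8 -11.7  -9.2] y [46.8 49.8 53.9 58.  61. ]
scene -46 23 x [-12.5 -11.   -9.3] y [47.1 50.2 53.2 56.7 61. ]
scene -40 2 x [-9.7 -9.7 -9.7] y [47.5 48.  48.5 49.  49.4]
top -130 1 x [-38.6 -38.6 -38.6] y [91.3 91.3 91.3 91.3 91.3]
top -118 1 x [-38. -38. -38.] y [87.1 87.1 87.1 87.1 87.1]
top -112 2 x [-38.7 -38.2 -37.7] y [86.2 86.4 86.7 87.  87.3]
top -106 1 x [-36.7 -36.7 -36.7] y [87. 87. 87. 87. 87.]
```

The tip is confirmed 39 mm short of the reported TCP, so I'll use that offset. Now I move over the lid.

Call:
send_rows:
  motion:
    - {"travel":[-0.01,0.037,0],"spin":0}
    - {"travel":[-0.01,0.037,0],"spin":0}
    - {"travel":[-0.01,0.037,0],"spin":0}
    - {"travel":[-0.01,0.037,0],"spin":0}
    - {"travel":[-0.01,0.037,0],"spin":0}

```text
time_s: 26.75
tcp_pos: [0.5633, -0.1641, 0.2568]
eef_rot: [-179.4, -1.2, -163.3]
contact_force: [1.2, 0.4, 0.1]
gripper_width: 0.0874
```

Call:
send_rows:
  motion:
    - {"travel":[-0.01,0.037,0],"spin":0}
    - {"travel":[-0.01,0.037,0],"spin":0}
    - {"travel":[-0.01,0.037,0],"spin":0}
    - {"travel":[-0.01,0.037,0],"spin":0}
    - {"travel":[-0.005,0.02,0],"spin":0}

```text
time_s: 27.17
tcp_pos: [0.5611, 0.0205, 0.2527]
eef_rot: [-179.3, -1.1, -162.4]
contact_force: [0.9, -0.1, 0.2]
gripper_width: 0.0876
```

Call:
send_rows:
  motion:
    - {"travel":[0,0,0],"spin":0}
    - {"travel":[0,0,0],"spin":0}

```text
time_s: 27.33
tcp_pos: [0.5629, 0.0259, 0.2521]
eef_rot: [-179.3, -1.1, -161.8]
contact_force: [-0.5, -0.3, -0.4]
gripper_width: 0.0877
```

```bash
python3 st.py | head -10
```

```text
27.3333 j [ 22.98    8.689  -7.397   0.586 -75.09  -94.942] p [0.563 0.026 0.252] F [-0.496 -0.258 -0.425]
[[-0.95  -0.312 -0.015]
 [-0.312  0.95  -0.017]
 [ 0.02  -0.012 -1.   ]]
in console
 [[-0.999 -0.045 -0.019]
 [-0.045  0.999 -0.012]
 [ 0.02  -0.012 -1.   ]]
lean toward +y -0.7128723200674633 x tilt -1.0934461392212462
tcp console [ 0.004 -0.003  0.252]
```

Call:
send_rows:
  motion:
    - {"travel":[0.004,0.001,0.02],"spin":2.5}
    - {"travel":[0,0,0.03],"spin":0}
    - {"travel":[0,0,0.03],"spin":0}
    - {"travel":[0,0,0.02],"spin":0}
    - {"travel":[0,0,0],"spin":0}

```text
time_s: 27.75
tcp_pos: [0.5628, 0.0222, 0.1498]
eef_rot: [-179.2, -0.8, -164.0]
contact_force: [-0.9, -0.2, -0.5]
gripper_width: 0.0873
```

```bash
python3 st.py | sed -n 1p\;5,10p;  python3 - <<'E'
from h import *
p,_=r.capture("scene")
u,v=map(int,proj("scene",[.558,.028,.12]))
cv2.imwrite("pics/f.png",cv2.resize(p[v-60:v+60,u-70:u+70],(700,600),interpolation=cv2.INTER_CUBIC))
E
```

```text
27.75 j [ 22.701  12.2   -16.75    0.776 -61.929 -97.063] p [0.563 0.022 0.15 ] F [-0.896 -0.195 -0.461]
in console
 [[-1.    -0.007 -0.014]
 [-0.007  1.    -0.014]
 [ 0.014 -0.014 -1.   ]]
lean toward +y -0.7880374762893358 x tilt -0.7845325659642687
tcp console [ 0.003 -0.007  0.15 ]
```

View pics/f.png

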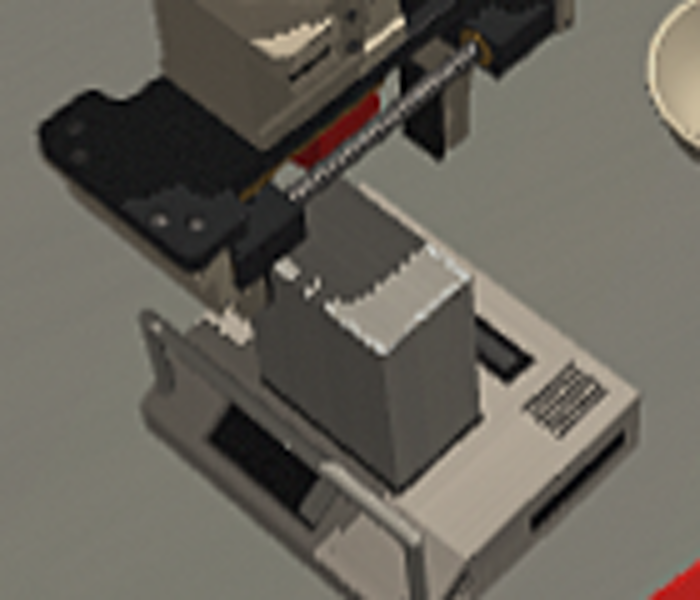

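The gripper is above the lid with a finger on either side of its width, and the thumb shows at the far end, crop (320,500). Small centring, then down.

Call:
send_rows:
  motion:
    - {"travel":[0.003,0.006,0.01],"spin":0}
    - {"travel":[0,0.001,0.02],"spin":0}
    - {"travel":[0,0.001,0.02],"spin":0}
    - {"travel":[0,0.001,0.015],"spin":0}
    - {"travel":[0,0,0],"spin":0}

```text
time_s: 28.22
tcp_pos: [0.5641, 0.0285, 0.0908]
eef_rot: [-179.1, -0.1, -164.0]
contact_force: [-0.3, -0.5, 0.6]
gripper_width: 0.0879
```

```bash
python3 st.py | sed -n 1p\;5,10p
```

```text
28.2167 j [ 23.42   15.059 -21.623   1.082 -53.501 -98.016] p [0.564 0.029 0.091] F [-0.336 -0.479  0.585]
in console
 [[-1.    -0.008 -0.001]
 [-0.008  1.    -0.015]
 [ 0.001 -0.015 -1.   ]]
lean toward +y -0.8855866478473442 x tilt -0.05797357208668923
tcp console [ 0.006 -0.001  0.091]
```

Call:
send_rows:
  motion:
    - {"travel":[0.003,0,0.008],"spin":0}
    - {"travel":[0.003,0,0.007],"spin":0}
    - {"travel":[0,0,0],"spin":0}

```text
time_s: 28.47
tcp_pos: [0.5604, 0.0268, 0.0779]
eef_rot: [-179.1, 0.2, -163.9]
contact_force: [-0.2, -0.0, 0.2]
gripper_width: 0.0876
```

Call:
send_rows:
  motion:
    - {"travel":[0,0,0],"spin":0}
    - {"travel":[0,0,0],"spin":0}
    - {"travel":[0,0,0],"spin":0}
    - {"travel":[0,0,0],"spin":0}
    - {"travel":[0,0,0],"spin":0}
  gripper: -1
  squeeze: 50

```text
time_s: 28.88
tcp_pos: [0.5622, 0.0271, 0.081]
eef_rot: [-179.1, 0.5, -163.9]
contact_force: [0.9, 0.4, -0.7]
gripper_width: 0.0599
```

Call:
send_rows:
  motion:
    - {"travel":[0,0,0],"spin":0}
    - {"travel":[0,0,0],"spin":0}
    - {"travel":[0,0,0],"spin":0}
    - {"travel":[0,0,0],"spin":0}

```text
time_s: 29.22
tcp_pos: [0.5625, 0.0275, 0.0814]
eef_rot: [-179.1, 0.5, -163.9]
contact_force: [-0.5, 0.9, -0.5]
gripper_width: 0.0498
```

```bash
python3 st.py | sed -n 1p\;5,10p
```

```text
29.2167 j [ 23.448  15.138 -23.025   1.204 -51.45  -98.079] p [0.562 0.028 0.081] F [-0.527  0.907 -0.497]
in console
 [[-1.    -0.009  0.009]
 [-0.009  1.    -0.015]
 [-0.009 -0.015 -1.   ]]
lean toward +y -0.8789788666218601 x tilt 0.5182166458209685
tcp console [ 0.004 -0.002  0.081]
```

Call:
send_rows:
  motion:
    - {"travel":[0,-0.0001,-0.006],"spin":0}
    - {"travel":[0,-0.0001,-0.008],"spin":0}
    - {"travel":[0,-0.0001,-0.01],"spin":0}
    - {"travel":[0,-0.0001,-0.01],"spin":0}

```text
time_s: 29.55
tcp_pos: [0.5588, 0.0273, 0.1115]
eef_rot: [-179.2, 0.0, -164.0]
contact_force: [4.9, -0.4, -15.7]
gripper_width: 0.0498
```

```bash
python3 st.py | sed -n 1p\;5,10p
```

```text
29.55 j [ 23.461  13.333 -20.833   0.94  -55.918 -97.985] p [0.559 0.027 0.112] F [  4.88   -0.402 -15.705]
in console
 [[-1.    -0.007  0.   ]
 [-0.007  1.    -0.014]
 [-0.    -0.014 -1.   ]]
lean toward +y -0.7819384884177673 x tilt 0.026694425046798424
tcp console [ 0.001 -0.001  0.112]
```

Call:
send_rows:
  motion:
    - {"travel":[-0.001,-0.0001,-0.01],"spin":0}
    - {"travel":[-0.001,-0.0001,-0.01],"spin":0}
    - {"travel":[-0.0005,-0.0001,-0.01],"spin":0}
    - {"travel":[0,-0.0001,-0.01],"spin":0}

```text
time_s: 29.88
tcp_pos: [0.5601, 0.0274, 0.1555]
eef_rot: [-179.2, -0.2, -164.0]
contact_force: [-0.7, 0.8, -1.1]
gripper_width: 0.0496
```

```bash
python3 st.py | sed -n 1p\;5,10p
```

```text
29.8833 j [ 23.422  11.293 -17.172   0.897 -61.804 -97.847] p [0.56  0.027 0.156] F [-0.662  0.761 -1.07 ]
in console
 [[-1.    -0.007 -0.003]
 [-0.007  1.    -0.014]
 [ 0.003 -0.014 -1.   ]]
lean toward +y -0.8192328725030241 x tilt -0.15575409296881826
tcp console [ 0.002 -0.001  0.156]
```

Call:
send_rows:
  motion:
    - {"travel":[0,-0.0001,-0.012],"spin":0}
    - {"travel":[0,-0.0001,-0.012],"spin":0}
    - {"travel":[0,-0.0001,-0.015],"spin":0}
    - {"travel":[0,-0.0002,-0.02],"spin":0}
    - {"travel":[0,0,-0.01],"spin":0}

```text
time_s: 30.3
tcp_pos: [0.5616, 0.0265, 0.2395]
eef_rot: [-179.0, 0.3, -163.9]
contact_force: [0.6, -0.8, -0.9]
gripper_width: 0.0502
```

```bash
python3 st.py | sed -n 1p\;5,10p;  python3 - <<'E'
from h import *
p,_=r.capture("scene"); p2,_=r.capture("top")
for n in("scene","top"):
    for t in("case","lid","lid_mouth"):
        print(n,t,[(round(k["conf"],2),w(n,k["at"]).round(3)) for k in r.pinpoint(n,t)[:3]])
cv2.imwrite("pics/g.png",cv2.resize(p[90:330,100:400],(750,600),interpolation=cv2.INTER_CUBIC))
E
```

```text
30.3 j [ 23.481   7.876 -10.202   1.116 -71.74  -97.731] p [0.562 0.027 0.24 ] F [ 0.58  -0.838 -0.948]
in console
 [[-1.    -0.009  0.006]
 [-0.009  1.    -0.018]
 [-0.006 -0.018 -1.   ]]
lean toward +y -1.0247101690581824 x tilt 0.32826948237089804
tcp console [ 0.003 -0.002  0.24 ]
scene case [(0.71, array([0.554, 0.031, 0.026])), (0.68, array([0.501, 0.278, 0.002]))]
scene lid [(0.88, array([0.765, 0.088, 0.051])), (0.66, array([0.557, 0.025, 0.256]))]
scene lid_mouth [(0.91, array([0.556, 0.028, 0.205])), (0.57, array([0.764, 0.09 , 0.004]))]
top case [(0.64, array([0.556, 0.026, 0.022]))]
top lid [(0.68, array([0.766, 0.081, 0.054])), (0.66, array([0.362, 0.081, 0.053]))]
top lid_mouth [(0.83, array([0.367, 0.08 , 0.003])), (0.77, array([0.766, 0.082, 0.001]))]
```

View pics/g.png

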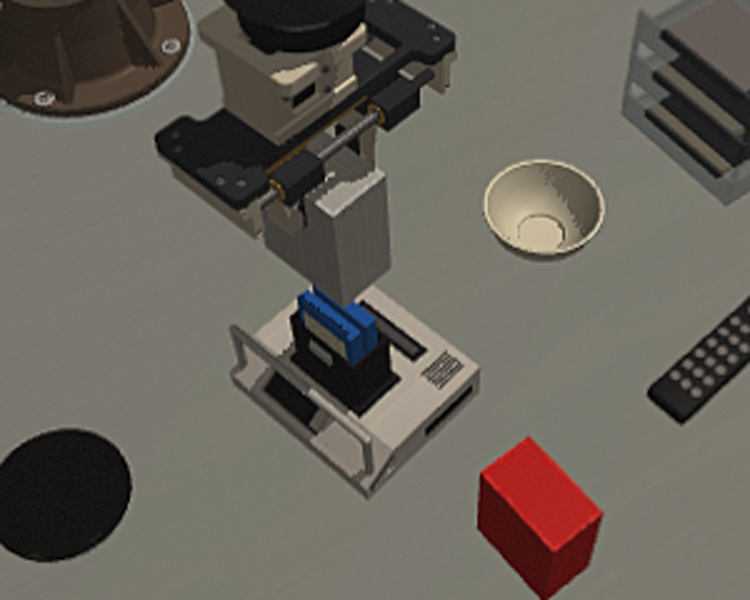

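The picture shows the lid hanging straight, crop (330,225), above the blue cartridges at (340,325). The base is seated in the bay. Next I carry the lid to the coaster.

Call:
send_rows:
  motion:
    - {"travel":[0.006,-0.013,0],"spin":0}
    - {"travel":[0.0126,-0.026,0],"spin":0}
    - {"travel":[0.0126,-0.026,0],"spin":0}
    - {"travel":[0.0126,-0.026,0],"spin":0}
    - {"travel":[0.0126,-0.026,0],"spin":0}

```text
time_s: 31.12
tcp_pos: [0.5367, -0.1029, 0.2323]
eef_rot: [-179.0, -0.4, -163.5]
contact_force: [0.5, 0.3, -1.2]
gripper_width: 0.0496
```

Call:
send_rows:
  motion:
    - {"travel":[0.0126,-0.026,0],"spin":0}
    - {"travel":[0.0126,-0.026,0],"spin":0}
    - {"travel":[0.0126,-0.026,0],"spin":0}
    - {"travel":[0.0126,-0.026,0],"spin":0}
    - {"travel":[0.006,-0.013,0],"spin":0}

```text
time_s: 31.53
tcp_pos: [0.5106, -0.2411, 0.2324]
eef_rot: [-179.1, -0.8, -163.5]
contact_force: [0.4, 1.1, -1.8]
gripper_width: 0.0501
```

Call:
send_rows:
  motion:
    - {"travel":[0,0,0],"spin":0}
    - {"travel":[0,0,0],"spin":0}

```text
time_s: 31.7
tcp_pos: [0.5084, -0.2451, 0.231]
eef_rot: [-179.1, -1.0, -163.8]
contact_force: [-0.3, -0.7, -1.4]
gripper_width: 0.0497
```

```bash
cat > tg.py <<'E'
from st import *
print('to place', (np.array([.518,-.231,.041])-s['tcp_pos'])@M)
E
python3 tg.py
```

```text
31.7 j [ -4.985   8.842 -10.201   1.207 -71.548 -69.163] p [ 0.508 -0.245  0.231] F [-0.307 -0.742 -1.411]
[[-0.96  -0.28  -0.012]
 [-0.279  0.96  -0.019]
 [ 0.017 -0.015 -1.   ]]
in console
 [[-1.    -0.011 -0.017]
 [-0.011  1.    -0.015]
 [ 0.017 -0.015 -1.   ]]
lean toward +y -0.8651485588069773 x tilt -0.9522296440708766
tcp console [-0.121 -0.25   0.231]
slope x,up,n (mm) [-121.239  -52.657  279.906] F slope [-0.495 -1.327 -0.792]
tip slope [-120.657  -32.14   308.261]
to place [-0.016  0.014  0.19 ]
```

Call:
send_rows:
  motion:
    - {"travel":[-0.008,0.007,0.02],"spin":0}
    - {"travel":[-0.007,0.006,0.03],"spin":0}
    - {"travel":[0,0,0.03],"spin":0}
    - {"travel":[0,0,0.03],"spin":0}
    - {"travel":[0,0,0.02],"spin":0}

```text
time_s: 32.12
tcp_pos: [0.5218, -0.2302, 0.1013]
eef_rot: [-178.8, -0.4, -163.7]
contact_force: [-1.1, 0.6, -1.7]
gripper_width: 0.0497
```

Call:
send_rows:
  motion:
    - {"travel":[0,0,0.01],"spin":0}
    - {"travel":[0,0,0],"spin":0}
    - {"travel":[0,0,0],"spin":0}

```text
time_s: 32.37
tcp_pos: [0.5179, -0.2276, 0.0848]
eef_rot: [-179.1, -1.0, -163.6]
contact_force: [0.5, 0.4, -1.3]
gripper_width: 0.0495
```

```bash
python3 tg.py
python3 - <<'E'
from h import *
for n in("scene","top"):
    r.capture(n)
    for t in("lid","lid_mouth","coaster_top"): print(n,t,[(round(k["conf"],2),w(n,k["at"]).round(3)) for k in r.pinpoint(n,t)[:3]])
E
```

```text
32.3667 j [ -3.001  15.711 -21.788   1.463 -53.143 -71.452] p [ 0.518 -0.228  0.085] F [ 0.492  0.407 -1.261]
[[-0.959 -0.283 -0.012]
 [-0.283  0.959 -0.02 ]
 [ 0.017 -0.016 -1.   ]]
in console
 [[-1.    -0.015 -0.017]
 [-0.014  1.    -0.016]
 [ 0.017 -0.016 -1.   ]]
lean toward +y -0.9080144866346744 x tilt -0.9730158235944398
tcp console [-0.107 -0.235  0.085]
slope x,up,n (mm) [-107.368 -124.862  151.959] F slope [ 0.583 -0.511 -1.182]
tip slope [-106.774 -104.324  180.298]
to place [ 0.    -0.003  0.044]
scene lid [(0.96, array([0.765, 0.093, 0.05 ])), (0.81, array([ 0.514, -0.229,  0.098])), (0.66, array([0.358, 0.083, 0.051]))]
scene lid_mouth [(0.92, array([ 0.365,  0.089, -0.001])), (0.7, array([ 0.509, -0.227,  0.049])), (0.57, array([0.766, 0.084, 0.002]))]
scene coaster_top [(0.86, array([ 0.512, -0.229,  0.004]))]
top lid [(0.8, array([0.765, 0.085, 0.054])), (0.61, array([0.366, 0.085, 0.054]))]
top lid_mouth [(0.95, array([ 0.766,  0.084, -0.002])), (0.8, array([0.363, 0.08 , 0.003])), (0.23, array([ 0.5  ,  0.279, -0.   ]))]
top coaster_top [(0.33, array([ 0.481,  0.519, -0.002]))]
```

Call:
send_rows:
  motion:
    - {"travel":[0,-0.001,0.012],"spin":0}
    - {"travel":[0,-0.001,0.012],"spin":0}
    - {"travel":[0,0,0.008],"spin":0}
    - {"travel":[0,0,0.002],"spin":0}
    - {"travel":[0,0,0],"spin":0}

```text
time_s: 33.18
tcp_pos: [0.5208, -0.2316, 0.0537]
eef_rot: [-178.9, -0.5, -163.7]
contact_force: [-0.1, -0.2, -1.4]
gripper_width: 0.0502
```

Call:
send_rows:
  motion:
    - {"travel":[0,0,0.003],"spin":0}
    - {"travel":[0,0,0],"spin":0}

```text
time_s: 33.35
tcp_pos: [0.521, -0.2317, 0.051]
eef_rot: [-178.9, -0.5, -163.7]
contact_force: [-0.7, -0.6, -1.3]
gripper_width: 0.05
```

Call:
send_rows:
  motion:
    - {"travel":[0,0,0.002],"spin":0}
    - {"travel":[0,0,0],"spin":0}

```text
time_s: 33.52
tcp_pos: [0.5215, -0.2318, 0.0495]
eef_rot: [-178.9, -0.5, -163.6]
contact_force: [0.1, -0.0, -1.7]
gripper_width: 0.05
```

Call:
send_rows:
  motion:
    - {"travel":[0.0015,0,0.003],"spin":0}
    - {"travel":[0.001,0,0.001],"spin":0}
    - {"travel":[0,0,0],"spin":0}

```text
time_s: 33.77
tcp_pos: [0.5194, -0.2327, 0.0458]
eef_rot: [-178.8, -0.4, -163.6]
contact_force: [-1.0, -0.9, -1.0]
gripper_width: 0.0503
```

Call:
send_rows:
  motion:
    - {"travel":[0,0,0.0015],"spin":0}
    - {"travel":[0,0,0],"spin":0}

```text
time_s: 33.93
tcp_pos: [0.5193, -0.2327, 0.0443]
eef_rot: [-178.8, -0.4, -163.6]
contact_force: [-0.7, -0.1, -2.2]
gripper_width: 0.0499
```

Call:
send_rows:
  motion:
    - {"travel":[0,0,0.0015],"spin":0}
    - {"travel":[0,0,0],"spin":0}

```text
time_s: 34.1
tcp_pos: [0.5193, -0.2328, 0.0426]
eef_rot: [-178.8, -0.4, -163.6]
contact_force: [-0.2, -0.2, -0.6]
gripper_width: 0.0499
```

Call:
send_rows:
  motion:
    - {"travel":[0,0,0.0012],"spin":0}
    - {"travel":[0,0,0],"spin":0}

```text
time_s: 34.27
tcp_pos: [0.5195, -0.233, 0.0418]
eef_rot: [-178.8, -0.4, -163.6]
contact_force: [-1.1, 0.9, -0.6]
gripper_width: 0.0496
```

Call:
send_rows:
  motion:
    - {"travel":[0,0,0.0012],"spin":0}
    - {"travel":[0,0,0],"spin":0}

```text
time_s: 34.43
tcp_pos: [0.5196, -0.2333, 0.0419]
eef_rot: [-178.8, -0.4, -163.6]
contact_force: [0.9, 1.0, -1.4]
gripper_width: 0.0499
```

Call:
send_rows:
  motion:
    - {"travel":[0,0,0.0012],"spin":0}
    - {"travel":[0,0,0],"spin":0}

```text
time_s: 34.6
tcp_pos: [0.5197, -0.2336, 0.0419]
eef_rot: [-178.7, -0.3, -163.6]
contact_force: [0.4, 0.8, -0.7]
gripper_width: 0.0498
```

z has stopped at 0.042 with only a small force, so the lid is on the coaster. I release it and rise straight up.

Call:
send_rows:
  motion:
    - {"travel":[0,0,0],"spin":0}
    - {"travel":[0,0,0],"spin":0}
    - {"travel":[0,0,0],"spin":0}
    - {"travel":[0,0,0],"spin":0}
  gripper: 0.85
  squeeze: 10

```text
time_s: 34.93
tcp_pos: [0.5204, -0.2337, 0.0417]
eef_rot: [-178.7, -0.3, -163.6]
contact_force: [0.3, 0.2, 0.5]
gripper_width: 0.0711
```

Call:
send_rows:
  motion:
    - {"travel":[0,0,0],"spin":0}
    - {"travel":[0,0,0],"spin":0}
    - {"travel":[0,0,0],"spin":0}

```text
time_s: 35.18
tcp_pos: [0.5204, -0.2337, 0.0414]
eef_rot: [-178.7, -0.3, -163.5]
contact_force: [0.5, -0.2, -0.9]
gripper_width: 0.0807
```

Call:
send_rows:
  motion:
    - {"travel":[0,0,-0.015],"spin":0}
    - {"travel":[0,0,-0.025],"spin":0}
    - {"travel":[0,0,-0.035],"spin":0}
    - {"travel":[0,0,-0.035],"spin":0}
    - {"travel":[0,0,-0.035],"spin":0}

```text
time_s: 35.6
tcp_pos: [0.514, -0.2292, 0.1818]
eef_rot: [-179.2, -1.3, -163.6]
contact_force: [0.9, -0.3, 0.1]
gripper_width: 0.0808
```

Call:
send_rows:
  motion:
    - {"travel":[0.03,-0.02,-0.02],"spin":0}
    - {"travel":[0.03,-0.02,-0.02],"spin":0}
    - {"travel":[0.03,-0.02,-0.01],"spin":0}
    - {"travel":[0.03,-0.02,0],"spin":0}
    - {"travel":[0,0,0],"spin":0}

```text
time_s: 36.02
tcp_pos: [0.4248, -0.3425, 0.2483]
eef_rot: [-178.6, -0.6, -163.2]
contact_force: [0.8, 0.8, -0.3]
gripper_width: 0.081
```

Run:
```python
from h import *
C=R.from_euler('z',15.6,degrees=True).as_matrix()
for n in("scene","top"):
    p,d=r.capture(n); cv2.imwrite(f"pics/{n}_end.png",p)
    for t in("lid","lid_mouth","case","lock_thumb","bowl","remote"): print(n,t,[(round(k["conf"],2),w(n,k["at"]).round(3)) for k in r.pinpoint(n,t)[:3]])
p=cv2.imread("pics/scene_end.png"); cv2.imwrite("pics/h.png",cv2.resize(p[120:330,60:340],(800,600),interpolation=cv2.INTER_CUBIC))
```

```text
scene lid [(0.94, array([0.763, 0.091, 0.049])), (0.85, array([ 0.516, -0.235,  0.054])), (0.77, array([0.36 , 0.082, 0.052]))]
scene lid_mouth [(0.97, array([0.365, 0.089, 0.002])), (0.76, array([0.769, 0.086, 0.002])), (0.59, array([ 0.513, -0.232,  0.005]))]
scene case [(0.87, array([0.55 , 0.031, 0.024]))]
scene lock_thumb [(0.61, array([ 0.586, -0.011,  0.037]))]
scene bowl [(0.63, array([0.501, 0.275, 0.001]))]
scene remote [(0.66, array([0.706, 0.337, 0.004]))]
top lid [(0.86, array([0.363, 0.082, 0.055])), (0.76, array([0.764, 0.084, 0.054]))]
top lid_mouth [(0.96, array([0.366, 0.081, 0.   ])), (0.86, array([ 0.515, -0.239,  0.007])), (0.8, array([0.77 , 0.084, 0.001]))]
top case [(0.9, array([0.555, 0.03 , 0.025]))]
top lock_thumb [(0.6, array([ 0.579, -0.013,  0.035]))]
top bowl [(0.63, array([ 0.502,  0.281, -0.   ]))]
top remote [(0.72, array([0.701, 0.336, 0.004])), (0.31, array([ 0.482,  0.518, -0.001]))]
```

View pics/h.png

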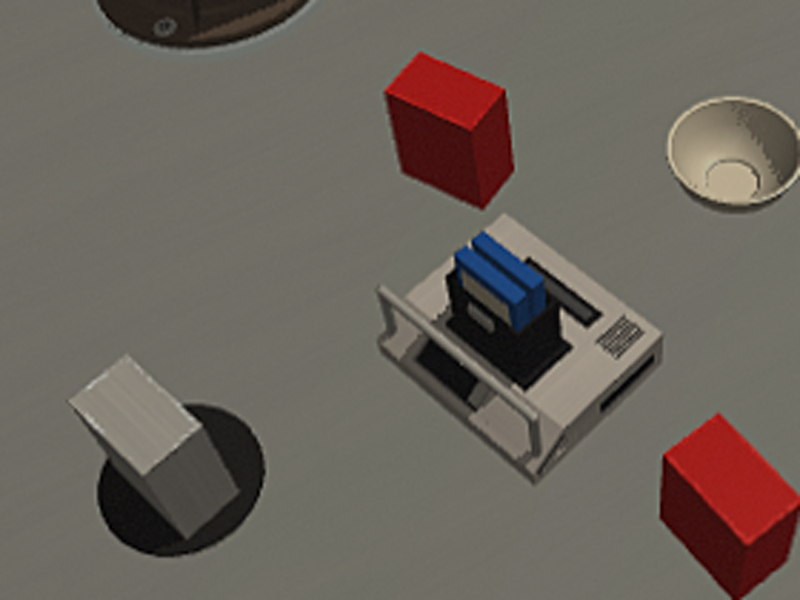

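The lid stands upright on the black coaster, crop (165,455), wholly inside its edge. The base with its blue cartridges is seated in the bay, the thumb is at the far end, and the robot is clear. I'm handing the job in.

```bash
python3 -c "
from plant import r
print(r.close_job())"
```

```text
the job is handed in; nothing more can be done
None
```

The job is done and handed in at about 36 s: the lock is closed, the lid stands open side down on the coaster, and the base is still seated and locked. No verdict was reported.

**What I did**
- **Tilting the tool:** the moves have no tilt command. I tilted the tool to about 32° by pushing beyond its reach, and set it upright again the same way.
- **Lock:** I pushed the thumb piece about 18 mm to its stop, against about 27 N at the end. The picture after retracting showed it at the far end.
- **Lid:** I drew it straight up with about 16 N measured at the peak and set it on the coaster with under 2 N.

**Last checks**
- **Lid:** the mouth was measured at about (0.514, -0.235, 0.006). The coaster centre is at about (0.513, -0.230), so the lid lies wholly inside the edge.
- **Base and lock:** the base measured 24–25 mm above the table, as seated. The thumb was still at the locked end.
- **Bystanders:** the bowl and remote were unmoved within measuring error.

**What disagreed**
- **Fingertip position:** the cameras showed the fingertips about 39 mm short of the reported TCP, so my first try at the lock moved through empty air. I corrected for this in every later move.
- **Top camera:** its lid detector missed the lid on the coaster, though it did find the mouth there.

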